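# Unlock the fuse bay and snap its cover on

## Robot

A 6-joint arm with a two-finger parallel gripper is mounted at the origin on the work surface. World frame = base frame: x ahead of the robot, y to its left, z up, the work surface at z = 0. Lengths are in mm, angles in degrees, forces in N, time in s.
With the tool pointing down it reaches from about 350 to 850 mm from the base axis. Payload 8.1 kg.
Tool frame: the origin (TCP) lies midway between the tips of the shut fingers; the grasp point (between the pads) lies 19 mm behind it; z points along the fingers, x is the direction in which the jaws open and shut, and the axes are right-handed (so a half turn about z gives the same grasp; the last joint's range is limited). The gripper opens to 85 mm and grips with 20 to 120 N. Pads are 22 mm wide; open, the fingers measure 114 mm over their backs; the gripper's body (76 mm by 85 mm) begins 54 mm behind the grasp point. The pads swing forward as they close: fully open they stand 13 mm farther back than shut.
Start: joints at [-76.169, 7.471, 85.268, -0, 87.261, -4.893], TCP at [192.629, -568.242, 231.292] pointing down, gripper open.
Joint ranges: [-169.43, 169.43], [-51.17, 129.36], [1.28, 143.12], [-76.62, 256.62], [0, 156.53], [-152.29, 152.29]. Speed limits (degrees/s): [136.94, 136.94, 159.86, 180, 180, 180].

## Interface

Orientations are given as [roll, pitch, yaw] about the fixed x, y, z axes, in that order (R = Rz(yaw) Ry(pitch) Rx(roll)).
In Python, from bench import monitor, cams, r gives the robot as it stands.
- The arm moves only by the tool jog_arm, never from a script. Its arguments are lists of equal length, an entry for each row: "offset": the shift along the tool's x, y, z in mm, a list of three; "delta_rot": the turn, a rotation vector about the tool's x, y, z in degrees, a list of three; "jaw": the opening in per cent of the stroke, from 0 (shut) to 100 (fully open). In form: {"offset": [[x, y, z], ...], "delta_rot": [[rx, ry, rz], ...], "jaw": [jaw, ...]}. A call has 1 to 20 rows; each row shifts and turns the pose as measured when the row begins, along the tool's axes as they then stand; what a row does not reach is not made up. A row lasts 1/10 s, in which the tool goes at most 50 mm and 8.59 degrees, less where a joint would pass 70% of its speed; a pose out of reach is approached as far as the arm can. A call is refused whole if a number of a shift passes 50 or a number of a turn 8.59, either way. A call with a gripper value outside its range is refused whole. The fingers move at their own pace and stop on an object; "newtons" is the grip in N (left out, the last holds). Time passes only in rows, so rows that do not move let the fingers close. It gives the time, the measured TCP pose, the force and the opening at its end, in the units of the state.
- monitor.sense(): the state, without advancing time (a new reading comes with each control period).
- cams.snapshot(name): name is "scene" or "top" or "wrist"; returns (picture, depth): 480x640x3 uint8, red, green, blue; 480x640 float32, mm along the optical axis (not along the pixel's ray), 0 where there is no reading.
- cams.camera_model(name): a dict with "K" (3x3 intrinsics, pixels), "camera_from_world" (4x4, takes a point from world to camera coordinates). Camera axes: x right, y down, z forward; pixel columns grow to the right and rows downward; lengths in mm; the calibration is good to about 2 mm. A picture is of the moment at which its call begins: read the wrist's pose just before it. camera_model takes no time and is no camera call; for the wrist camera it gives the pose at the moment of the call.
- r.hand_in(): hands the job in, once; it reports no verdict.
The state is a dict: "time": time; "joint_pos": joint angles; "qd": joint speeds; "joint_efforts": joint torques, N m; "tool_pos": TCP position; "tcp_rot": TCP orientation; "ft_force": force on the tool from outside, world axes, zero at the start; "wrist_torque": the same for the moment, N m; "finger_gap": finger opening in mm.
Only numpy, scipy, OpenCV 4.12 (cv2) and the standard library are available. Lean on these libraries where they do the work, as an engineer would, in place of code of your own. Each camera call takes 0.05 s, during which the arm holds its last target.

## Task

The back-up power unit on the bench has its fuse bay open, with the tongue of its lock left lying across it. Take the key out of its wooden block, push it all the way into the lock and turn it clockwise to the stop so that the tongue swings clear, and leave the key in the lock. Then set the larger of the two ribbed covers into the bay, press it until it snaps flush, and keep pressing it down with about 10 N: finish while still pressing, without letting go, and leave everything else on the bench where it is.

Things in the scene. Friction and masses are not known exactly. Their poses are not given: they have to be found in the camera images.
- unit: Grey painted box fixed to the bench, 200 x 130 x 60 mm (x, y, height; deck at z = 60). Origin on the bench under the centre of its fuse bay; the box runs from x = -70 to +130 and y = -65 to +65 in this frame. The lock is on the deck at x = +88, y = 0
- bay_rim (a point): Centre of the fuse bay's mouth, at deck height; axes as the unit (x towards the lock). The bay is an opening 73 mm along x, 54 mm along y, 30 mm deep. Two sprung steel rollers, the catches, lie along its long (x) sides with their middles 10.8 mm below the deck and project 4 mm into it; they give sideways
- lock (a joint): Turn of the lock in rad: starts between 0 and 0.12 (tongue lying across the end of the bay) and stops at 1.25 (tongue clear); grows clockwise seen from above; dry friction of 0.06 N m, stays where left
- lock_slot (a point): Centre of the keyhole's mouth, on top of the lock, 10 mm above the deck; turns with the lock. The lock is a steel block 30 x 30 mm; the slot is 14.5 mm along the point's x and 8.5 mm along its y, chamfered 2.5 mm, 28 mm deep; x is the unit's x when the joint reads 0. The tongue, 14 mm wide, reaches 69 mm along the point's -x, 1 to 6 mm above the deck
- key_block: Wooden block fixed to the bench, 70 x 50 x 30 mm, the key stands upright in the slot in its top, 14 x 8 mm, 25 mm deep. Origin at the centre of its underside
- key: Key standing upright, 56 mm tall, 35 g. Origin at the centre of the blade's lower end, z up. Blade 12 mm (x) by 6 mm (y), 22 mm long, rounded lower end; above it a steel shoulder 18 x 10 mm, z = 22 to 30, then a round flat black bow, disc 28 mm across and 10 mm thick (along y), centred at z = 42. Same either way round. Its origin starts 8 mm above the bench
- key_shoulder (a point): Underside of the key's shoulder on its axis, 22 mm above the blade's end; fully in, it rests on the rim of the slot. In the lock the key has about 0.2 rad of play each way before the lock turns with it
- cover: The larger cover, white plastic, 70 g, flat on the bench, rib up. Origin at the centre of the underside of its plug, z up. Plug 68 x 51 mm over its rounded ridges, 22 mm high; plate on it 84 (x) x 72 (y) x 4 mm (z = 22 to 26); gripping rib on it 50 mm along x, 12 mm thick (y), z = 26 to 54. Fits the bay either way round, its x along the unit's x, 2.5 mm (x) and 1.5 mm (y) of play each side
- cover_seat (a point): Centre of the underside of the larger cover's plate, 22 mm above its origin; on the bay rim when home. The cover meets the catches with its plate 12 mm above the deck, needs a push of roughly 11 N (8 to 15) to pass them, the force drops when the plate is some 6 mm above the deck, then the plate comes to rest on the deck; the catches then do not press on it unless it is pulled up
- spare_cover: The smaller cover, same style and colour, plate 58 x 54 mm, rib 34 mm long: for another unit, stays where it is. Origin at the centre of its underside
- hard_drive: Bystander: bare disk drive, 101 x 147 x 26 mm, flat on the bench; origin at the centre of its underside
- screwdriver: Bystander: screwdriver lying on the bench, origin at its underside
- fan: Bystander: square cooling fan, 80 x 80 x 25 mm, origin at the centre of its underside
- power_brick: Bystander: black power adapter, 55 x 120 x 34 mm, origin at the centre of its underside
- screw_tray: Bystander: open steel tray of screws, 110 x 150 x 35 mm, origin at the centre of its underside
- grease_tin: Bystander: round tin, 60 mm across and 50 mm tall, origin at the centre of its underside

How it is judged:
By the outcome, as a careful person would: the job done as asked, in the order asked, and still so for the second after the job is handed in, while the arm keeps its last pose, push and grip.
It also fails if it takes over 67 s, if anything falls off the work surface, if the arm or the gripper's body presses on something with over 40 N, if the wrist force passes 120 N, or if a joint passes its speed limit or range.

## Working session

There is one attempt and no reset: what is moved stays moved. The work goes in short steps, Python scripts to look and compute and a tool call to move; the robot and the scene stay as the last step left them, time stands still between calls to the robot, and variables do not carry over. Pictures are saved under pics/ and viewed, and the job is handed in when it is done.

Besides the shell and the picture viewer there is one more tool, called after "Call:" as name(argument=value, ...) on one line, values as JSON. jog_arm: Moves the arm, as the interface text tells. Its arguments: {"type":"object","properties":{"offset":{"type":"array","items":{"type":"array","items":{"type":"number"}}},"delta_rot":{"type":"array","items":{"type":"array","items":{"type":"number"}}},"jaw":{"type":"array","items":{"type":"number"}},"newtons":{"type":"number"}},"required":["offset","delta_rot","jaw"]}

```bash
ls; mkdir -p pics
python3 - <<'E'
from bench import monitor,cams,r
import cv2,numpy as np
print(monitor.sense())
for n in ["scene","top"]:
    p,d=cams.snapshot(n)
    np.savez(f"pics/{n}0.npz",p=p,d=d)
    cv2.imwrite(f"pics/{n}0.png",p[:,:,::-1])
    m=cams.camera_model(n);print(n,np.round(np.array(m["K"]),2).tolist(),np.round(np.array(m["camera_from_world"]),4).tolist())
E
```

```text
pics
{'time': 0.0, 'joint_pos': array([-7.61694700e+01,  7.51330854e+00,  8.53311122e+01,  1.01590873e-03,
        8.72610680e+01, -4.89146896e+00]), 'qd': array([ 0.04115654, -0.08352927, -0.01699637,  0.07572093,  0.01465445,
        0.04318236]), 'joint_efforts': array([ 3.36875182e-04, -5.69405580e+01, -5.00541902e+01, -2.15644295e-04,
        1.45884676e-02,  2.92682785e-05]), 'tool_pos': array([ 192.49543811, -567.69486851,  230.24562258]), 'tcp_rot': array([-1.79989994e+02,  1.05018065e-01, -7.12780413e+01]), 'ft_force': array([ 0.79682252, -0.03804097, -0.86764126]), 'wrist_torque': array([-0.0058729 ,  0.0301973 ,  0.01387954]), 'finger_gap': 85.17368796303283}
scene [[491.82, 0.0, 317.45], [0.0, 491.82, 237.81], [0.0, 0.0, 1.0]] [[-0.6174, 0.7866, -0.009, 334.0579], [0.5126, 0.3936, -0.7631, -253.9617], [-0.5967, -0.4757, -0.6462, 1346.7635], [0.0, 0.0, 0.0, 1.0]]
top [[439.23, 0.0, 312.3], [0.0, 439.23, 239.75], [0.0, 0.0, 1.0]] [[0.0051, -0.9994, -0.0347, 49.5984], [-0.9835, 0.0013, -0.1812, 556.1106], [0.1811, 0.0351, -0.9828, 787.0658], [0.0, 0.0, 0.0, 1.0]]
```

View pics/scene0.png

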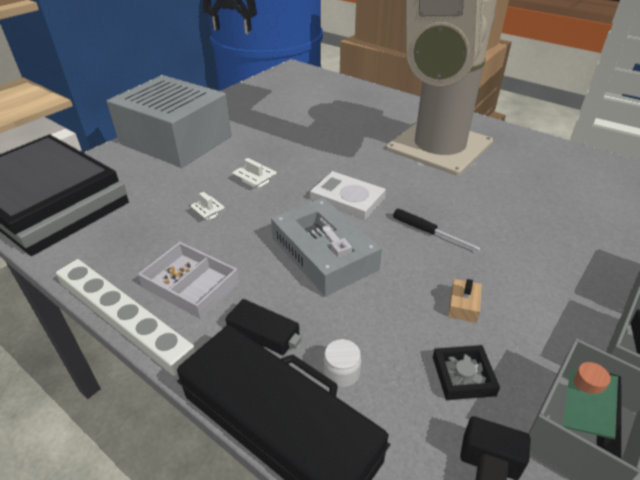

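View pics/top0.png

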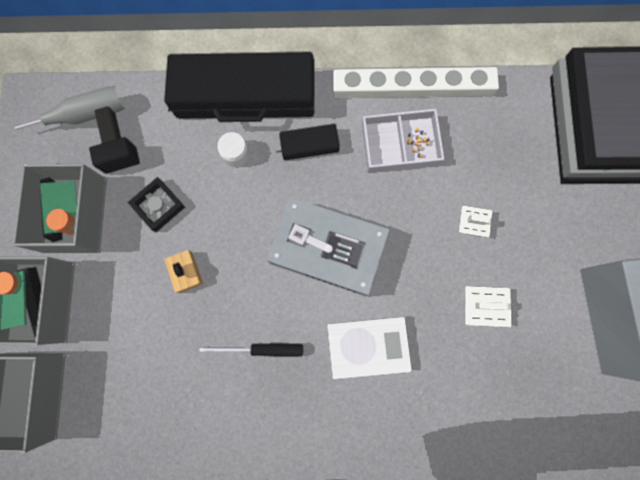

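The scene and top views show the unit near top (330,245), the lock at about (300,235), the key block at (183,272), the larger cover at (488,307), and the smaller cover at (476,221). Next I'll enlarge crops.

```bash
cat > h.py <<'E'
import numpy as np,cv2
from bench import monitor,cams,r
def ray(n,u,v,m=None):
    m=m or cams.camera_model(n);K=np.array(m["K"]);T=np.array(m["camera_from_world"])
    d=T[:3,:3].T@np.linalg.inv(K)@np.array([u,v,1.]);o=-T[:3,:3].T@T[:3,3];return o,d
def onz(n,u,v,z,m=None):
    o,d=ray(n,u,v,m);return o+d*(z-o[2])/d[2]
def dep(n,u,v,D,m=None):
    o,d=ray(n,u,v,m);return o+d*D
def proj(n,P,m=None):
    m=m or cams.camera_model(n);K=np.array(m["K"]);T=np.array(m["camera_from_world"])
    c=T[:3,:3]@np.array(P,float)+T[:3,3];q=K@c;return q[:2]/q[2]
def crop(p,x0,y0,w,h,s,fn):
    c=cv2.resize(p[y0:y0+h,x0:x0+w],None,fx=s,fy=s,interpolation=cv2.INTER_CUBIC)[:,:,::-1].copy()
    for i in range(0,w,10):
        cv2.line(c,(i*s,0),(i*s,6 if i%50 else 14),(0,0,255),1)
    for i in range(0,h,10):
        cv2.line(c,(0,i*s),(6 if i%50 else 14,i*s),(0,0,255),1)
    cv2.imwrite(fn,c)
E
python3 - <<'E'
from h import *
f=np.load("pics/top0.npz");p=f["p"]
crop(p,260,190,140,110,5,"pics/c_unit.png")
a=p[240:300,155:215];b=p[280:340,460:520]
crop(np.hstack([a,b]),0,0,120,60,6,"pics/c_kc.png")
E
```

```text
(no output)
```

View pics/c_unit.png

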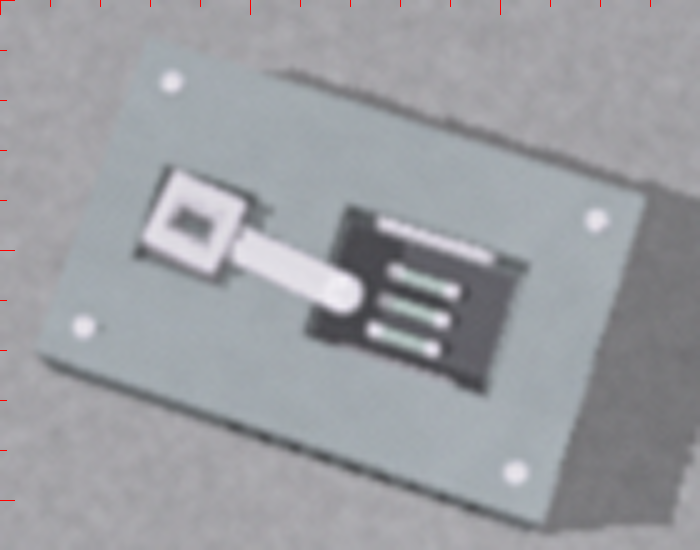

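View pics/c_kc.png

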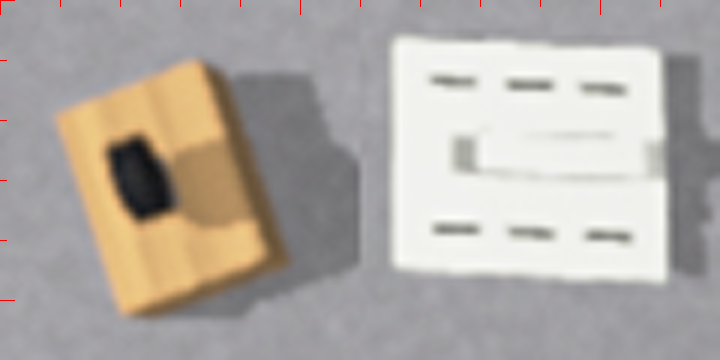

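Deck corners (top view): (290,198.4), (389.4,229), (369.4,295), (268.4,261). Lock hole is at about (298.4,234.8). The black key bow is at about (178.3,269.5), and the cover plate corners at (466,286), (510.5,288), (511,327), (465.5,325).

Run:
```python
from h import *
f=np.load("pics/top0.npz");D=f["d"]
C=[(290,198.4),(389.4,229),(369.4,295),(268.4,261)]
W=np.array([onz("top",*c,60) for c in C]);print("deck",W.round(1).tolist())
print([np.linalg.norm(W[i]-W[(i+1)%4]).round(1) for i in range(4)])
M=np.array([[130,-65],[-70,-65],[-70,65],[130,65]],float)
def fit(M,W):
    c=M.mean(0);w=W[:,:2].mean(0);H=(M-c).T@(W[:,:2]-w);U,S,V=np.linalg.svd(H);R=V.T@np.diag([1,np.linalg.det(V.T@U.T)])@U.T
    t=w-R@c;return R,t,np.degrees(np.arctan2(R[1,0],R[0,0])),np.abs((M@R.T+t)-W[:,:2]).max()
for MM in (M,M*[1,-1]): 
    R,t,a,e=fit(MM,W);print(t,a,e,"lock",R@[88,0]+t)
print("lock meas",onz("top",298.4,234.8,70), "depth deck",dep("top",350,220,D[220,350]))
# key
print("bow",onz("top",178.3,269.5,64), dep("top",178,268,D[268,178]))
B=[(164.2,259),(188.7,250),(200,283),(176,292.5)]
Wb=np.array([onz("top",*c,30) for c in B]);print("block",Wb.round(1).tolist(),[np.linalg.norm(Wb[i]-Wb[(i+1)%4]).round(1) for i in range(4)],Wb.mean(0))
Cc=[(465.5,286),(510.5,288),(511.2,327),(465.3,325)]
Wc=np.array([onz("top",*c,26) for c in Cc]);print("cover",Wc.round(1).tolist(),[np.linalg.norm(Wc[i]-Wc[(i+1)%4]).round(1) for i in range(4)],Wc.mean(0))
print("cover d",dep("top",490,298,D[298,490]),dep("top",490,306,D[306,490]))
```

```text
deck [[635.6, 93.8, 60.0], [574.9, -95.1, 60.0], [451.0, -55.2, 60.0], [514.0, 132.8, 60.0]]
[np.float64(198.4), np.float64(130.2), np.float64(198.3), np.float64(127.7)]
[534.56801738  -9.46814806] 71.94905954043959 1.5132320388280789 lock [561.83591177  74.20061514]
[534.38744401  -9.40866508] 71.58595973328408 124.31208985522471 lock [562.18502028  74.08561469]
lock meas [562.0973804   76.12139627  70.        ] depth deck [592.71258574 -21.14945428  59.28111842]
bow [497.26357891 301.73083622  64.        ] [500.14436689 302.62292446  63.56923737]
block [[521.9, 342.8, 30.0], [539.8, 295.1, 30.0], [474.9, 269.2, 30.0], [456.4, 315.3, 30.0]] [np.float64(50.9), np.float64(69.9), np.float64(49.6), np.float64(71.0)] [498.23314525 305.59836311  30.        ]
cover [[470.6, -241.4, 26.0], [467.0, -325.7, 26.0], [394.3, -321.6, 26.0], [397.5, -236.9, 26.0]] [np.float64(84.4), np.float64(72.8), np.float64(84.8), np.float64(73.2)] [ 432.36041849 -281.39638566   26.        ]
cover d [ 448.20567723 -287.29508543   22.52399907] [ 432.13284476 -275.63817586   52.06454303]
```

```bash
cat >> h.py <<'E'
def goto(P,yaw=None):
    s=monitor.sense();p=s["tool_pos"];rr=np.array(s["tcp_rot"])
    from scipy.spatial.transform import Rotation as Ro
    R=Ro.from_euler("xyz",rr,degrees=True)
    d=R.inv().apply(np.array(P,float)-p)
    print("t",round(s["time"],2),"pos",p.round(2),"rot",rr.round(2),"F",np.round(s["ft_force"],1),"T",np.round(s["wrist_torque"],2),"gap",round(s["finger_gap"],1))
    print("toolshift",d.round(2),"norm",np.linalg.norm(d).round(1))
    if yaw is not None:
        G=Ro.from_euler("xyz",[180,0,yaw],degrees=True)
        print("rotvec",(R.inv()*G).as_rotvec(degrees=True).round(2))
E
python3 - <<'E'
from h import *
m=cams.camera_model("wrist");print(m)
from scipy.spatial.transform import Rotation as Ro
s=monitor.sense();R=Ro.from_euler("xyz",s["tcp_rot"],degrees=True)
T=m["camera_from_world"];o=-T[:3,:3].T@T[:3,3];print("cam in tool",R.inv().apply(o-s["tool_pos"]),"axes in tool",(R.inv().as_matrix()@T[:3,:3].T).round(3))
goto([432,-281,260],-2.5)
E
```

```text
{'K': array([[432.82025364,   0.        , 324.15926849],
       [  0.        , 432.82025364, 243.87388091],
       [  0.        ,   0.        ,   1.        ]]), 'camera_from_world': array([[ 3.22635661e-01, -9.46523169e-01, -3.47909971e-04,
        -6.00726234e+02],
       [-9.13692751e-01, -3.11540879e-01,  2.60974784e-01,
        -3.47036462e+01],
       [-2.47127068e-01, -8.38818892e-02, -9.65345555e-01,
         3.77033555e+02],
       [ 0.00000000e+00,  0.00000000e+00,  0.00000000e+00,
         1.00000000e+00]])}
cam in tool [   0.9896924   -65.87977722 -142.4699929 ] axes in tool [[ 1.     0.001  0.002]
 [-0.002  0.965  0.261]
 [-0.001 -0.261  0.965]]
t 0.1 pos [ 192.52 -567.76  230.34] rot [-1.7999e+02  1.0000e-01 -7.1280e+01] F [-0.4 -0.4  0.2] T [ 0.01  0.   -0.04] gap 85.6
toolshift [-194.77 -318.86  -29.28] norm 374.8
rotvec [ -0.07   0.08 -68.78]
```

```bash
cat >> h.py <<'E'
def plan(P,yaw,n,via=None):
    "n rows, straight line + yaw, assuming each row is reached"
    s=monitor.sense();p=np.array(s["tool_pos"]);y=s["tcp_rot"][2]
    dy=(yaw-y+180)%360-180
    goto(P,yaw)
    P=np.array(P,float);off=[];
    for i in range(n):
        a=np.radians(y+dy*i/n);d=(P-p)/n
        off.append([round(float(d[0]*np.cos(a)+d[1]*np.sin(a)),1),round(float(d[0]*np.sin(a)-d[1]*np.cos(a)),1),round(float(-d[2]),1)])
    print("off",off,"rz",round(-dy/n,2))
E
python3 - <<'E'
from h import *
plan([432,-281,260],-2.5,10)
E
```

```text
t 0.1 pos [ 192.52 -567.76  230.34] rot [-1.7999e+02  1.0000e-01 -7.1280e+01] F [-0.4 -0.4  0.2] T [ 0.01  0.   -0.04] gap 85.6
toolshift [-194.77 -318.86  -29.28] norm 374.8
rotvec [ -0.07   0.08 -68.78]
off [[-19.5, -31.9, -3.0], [-15.5, -34.0, -3.0], [-11.3, -35.6, -3.0], [-7.0, -36.7, -3.0], [-2.5, -37.3, -3.0], [1.9, -37.3, -3.0], [6.4, -36.8, -3.0], [10.8, -35.8, -3.0], [15.0, -34.2, -3.0], [19.0, -32.2, -3.0]] rz -6.88
```

Call:
jog_arm(offset=[[-19.5,-32,-3],[-15.5,-34,-3],[-11.5,-35.5,-3],[-7,-36.5,-3],[-2.5,-37.5,-3],[2,-37.5,-3],[6.5,-37,-3],[11,-36,-3],[15,-34,-3],[19,-32,-3],[0,0,0]], delta_rot=[[0,0,-6.9],[0,0,-6.9],[0,0,-6.9],[0,0,-6.9],[0,0,-6.9],[0,0,-6.9],[0,0,-6.9],[0,0,-6.9],[0,0,-6.9],[0,0,-6.9],[0,0,0]], jaw=[100,100,100,100,100,100,100,100,100,100,100])

```text
time: 1.2
tool_pos: [432.4, -263.2, 256.0]
tcp_rot: [-179.4, 0.3, 0.4]
ft_force: [-0.6, -0.6, -0.2]
finger_gap: 85.4
```

```bash
cat >> h.py <<'E'
def shot(tag):
    m=cams.camera_model("wrist")
    p,d=cams.snapshot("wrist")
    np.savez(f"pics/{tag}.npz",p=p,d=d,K=m["K"],T=m["camera_from_world"])
    cv2.imwrite(f"pics/{tag}.png",p[:,:,::-1])
def load(tag):
    f=np.load(f"pics/{tag}.npz");return f["p"],f["d"],{"K":f["K"],"camera_from_world":f["T"]}
E
python3 - <<'E'
from h import *
plan([432,-281,260],-2.5,1)
shot("w_cov")
E
```

```text
t 1.2 pos [ 432.38 -263.21  255.97] rot [-179.38    0.28    0.36] F [-0.6 -0.6 -0.2] T [-0.03  0.01 -0.01] gap 85.4
toolshift [-0.51 17.74 -4.22] norm 18.2
rotvec [-0.61  0.29  2.86]
off [[-0.5, 17.8, -4.0]] rz 2.86
```

View pics/w_cov.png

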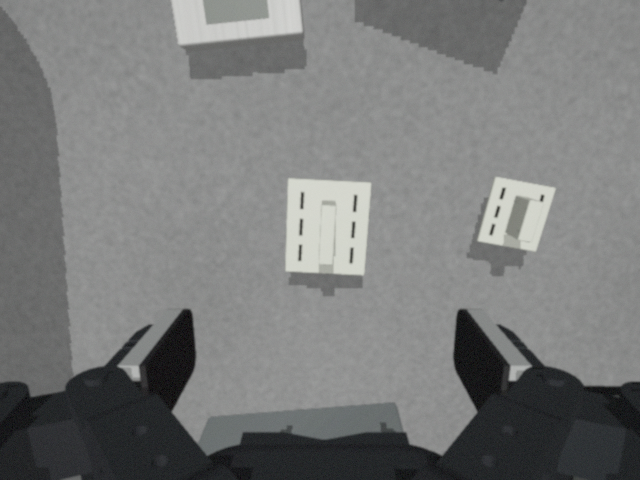

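The cover is centred at about (328,227) with its rib vertical at x≈327. Enlarging to read corners.

Run:
```python
from h import *
p,d,m=load("w_cov");crop(p,275,165,110,115,5,"pics/cc.png")
```

```text
(no output)
```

View pics/cc.png

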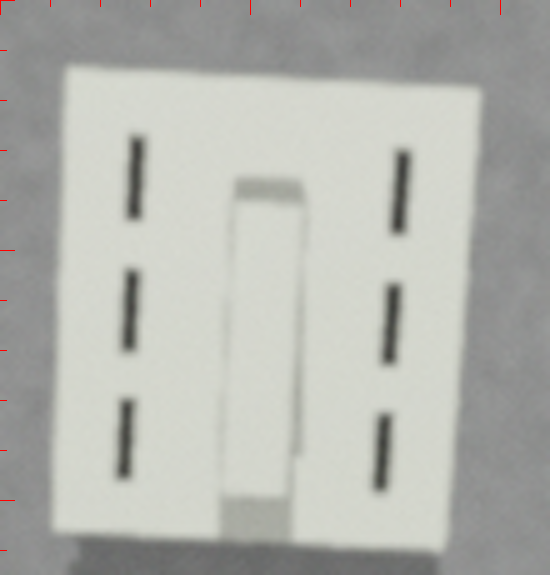

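Corners in the crop: (65,66), (481,88), (445,551), (52,532). Rib-top corners: (233,200), (305,202), (291,497), (220,496).

```bash
cat >> h.py <<'E'
def cpx(c,x0,y0,s): return [((u+.5)/s-.5+x0,(v+.5)/s-.5+y0) for u,v in c]
def fit(M,W):
    M=np.array(M,float);W=np.array(W)
    c=M.mean(0);w=W[:,:2].mean(0);H=(M-c).T@(W[:,:2]-w);U,S,V=np.linalg.svd(H);R=V.T@np.diag([1,np.linalg.det(V.T@U.T)])@U.T
    t=w-R@c;return R,t,np.degrees(np.arctan2(R[1,0],R[0,0])),np.abs((M@R.T+t)-W[:,:2]).max()
E
python3 - <<'E'
from h import *
p,d,m=load("w_cov")
P=cpx([(65,66),(481,88),(445,551),(52,532)],275,165,5)
W=np.array([onz("wrist",*c,26,m) for c in P])
print(W.round(1).tolist(),[np.linalg.norm(W[i]-W[(i+1)%4]).round(1) for i in range(4)]);
# image up=+y world; x_cover ~ +y ; 
M=[(42,36),(42,-36),(-42,-36),(-42,36)]
print(fit(M,W)[1:])
P=cpx([(233,200),(305,202),(291,497),(220,496)],275,165,5)
W=np.array([onz("wrist",*c,54,m) for c in P])
print(W.round(1).tolist(),[np.linalg.norm(W[i]-W[(i+1)%4]).round(1) for i in range(4)])
M=[(25,6),(25,-6),(-25,-6),(-25,6)]
print(fit(M,W)[1:])
plan([545,20,300],-18,8)
E
```

```text
[[400.1, -238.6, 26.0], [471.5, -241.7, 26.0], [467.9, -325.5, 26.0], [396.7, -322.5, 26.0]] [np.float64(71.5), np.float64(83.8), np.float64(71.3), np.float64(84.0)]
(array([ 434.06415504, -282.07928754]), np.float64(87.58306442349517), np.float64(0.33843997532841286))
[[429.4, -256.9, 54.0], [441.0, -257.1, 54.0], [439.4, -306.8, 54.0], [427.5, -306.7, 54.0]] [np.float64(11.6), np.float64(49.7), np.float64(11.8), np.float64(49.9)]
(array([ 434.30771089, -281.89528707]), np.float64(88.08232555697731), np.float64(0.27287951357180873))
t 1.25 pos [ 431.27 -264.61  255.62] rot [-1.7942e+02  3.5000e-01  1.4000e-01] F [-1.2  0.4 -0.4] T [-0.04  0.    0.03] gap 85.5
toolshift [ 114.14 -284.78  -42.19] norm 309.7
rotvec [-0.52  0.44 18.13]
off [[14.3, -35.5, -5.5], [12.9, -36.1, -5.5], [11.4, -36.6, -5.5], [10.0, -37.0, -5.5], [8.5, -37.4, -5.5], [7.0, -37.7, -5.5], [5.5, -37.9, -5.5], [4.0, -38.1, -5.5]] rz 2.27
```

Call:
jog_arm(offset=[[15,-37.5,-5],[13.5,-38,-5],[12,-38.5,-5],[10.5,-39,-5],[9,-39.5,-5],[7.5,-40,-5],[6,-40,-5],[4,-40,-5],[0,0,0],[0,0,0]], delta_rot=[[0,0,2.3],[0,0,2.3],[0,0,2.3],[0,0,2.3],[0,0,2.3],[0,0,2.3],[0,0,2.3],[0,0,2.3],[0,0,0],[0,0,0]], jaw=[100,100,100,100,100,100,100,100,100,100])

```text
time: 2.25
tool_pos: [556.3, 33.9, 293.1]
tcp_rot: [-179.9, 1.0, -20.7]
ft_force: [-0.0, 0.1, -0.3]
finger_gap: 85.5
```

Run:
```python
from h import *
plan([490,250,260],-68,8)
shot("w_unit")
p,d,m=load("w_unit");crop(p,150,60,330,330,2,"pics/cu.png")
```

```text
t 2.25 pos [556.31  33.95 293.09] rot [-179.88    0.96  -20.66] F [-0.   0.1 -0.3] T [0.01 0.03 0.02] gap 85.5
toolshift [-137.71 -178.68   35.77] norm 228.4
rotvec [ 0.28  0.95 47.33]
off [[-17.3, -22.3, 4.1], [-19.5, -20.4, 4.1], [-21.5, -18.3, 4.1], [-23.3, -16.0, 4.1], [-24.8, -13.5, 4.1], [-26.1, -10.9, 4.1], [-27.0, -8.2, 4.1], [-27.7, -5.3, 4.1]] rz 5.92
```

View pics/w_unit.png

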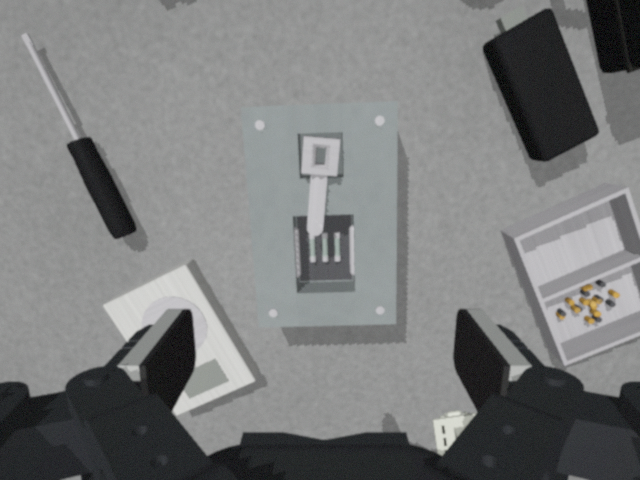

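The unit fills (243–400, 103–327), the lock is at about (320,155), and the tongue points down to (316,232). Enlarging.

```bash
python3 - <<'E'
from h import *
p,d,m=load("w_unit");crop(p,285,120,90,190,4,"pics/cu1.png")
crop(p,235,95,175,240,3,"pics/cu2.png")
E
cd pics; python3 -c "
import cv2,numpy as np
a=cv2.imread('cu1.png')[:600];cv2.imwrite('cu1.png',a)
a=cv2.imread('cu2.png');cv2.imwrite('cu2.png',cv2.resize(a,None,fx=.8,fy=.8))"
```

```text
(no output)
```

View pics/cu1.png

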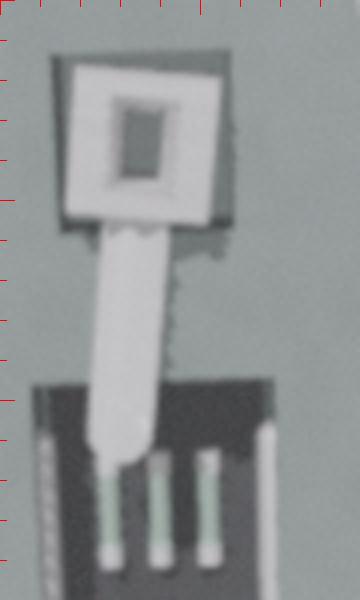

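View pics/cu2.png

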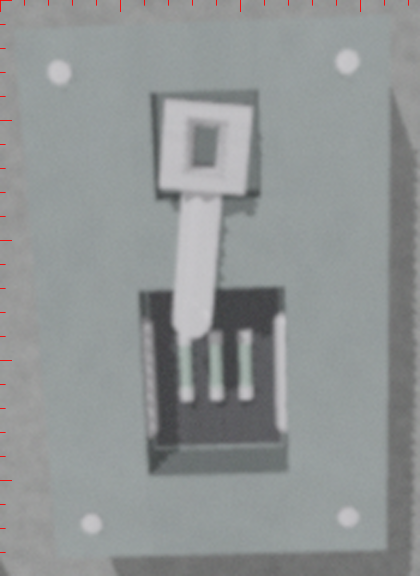

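Run:
```python
from h import *
p,d,m=load("w_unit")
f=lambda c,z:np.array([onz("wrist",*q,z,m) for q in c])
L=lambda W:[np.linalg.norm(W[i]-W[(i+1)%4]).round(1) for i in range(4)]
W=f(cpx([(15,25),(392,17),(387,548),(57,556)],235,95,2.4),60);print("deck",W.round(1).tolist(),L(W))
# image: up=+x unit ; right = -y unit? 
print(fit([(130,65),(130,-65),(-70,-65),(-70,65)],W)[1:])
W=f(cpx([(139,292),(285,287),(288,472),(149,474)],235,95,2.4),60);print("bay",W.round(1).tolist(),L(W))
print(fit([(36.5,27),(36.5,-27),(-36.5,-27),(-36.5,27)],W)[1:])
W=f(cpx([(75,65),(220,77),(208,222),(66,213)],285,120,4),70);print("lock",W.round(1).tolist(),L(W))
print(fit([(15,15),(15,-15),(-15,-15),(-15,15)],W)[1:])
W=f(cpx([(136,232),(119,455)],285,120,4),66);v=W[0]-W[1];print("tongue yaw",np.degrees(np.arctan2(v[1],v[0])))
W=f(cpx([(135,138),(137,230),(141,145)],285,120,4),70);print("slot c",W)
W=f(cpx([(147,74),(75,474)],0,0,1),0)
R,t,a,e=fit([(36.5,27),(36.5,-27),(-36.5,-27),(-36.5,27)],f(cpx([(139,292),(285,287),(288,472),(149,474)],235,95,2.4),60))
print("lock from bay",R@[88,0]+t)
```

```text
deck [[517.9, 136.6, 60.0], [640.4, 93.4, 60.0], [577.1, -94.9, 60.0], [453.7, -53.3, 60.0]] [np.float64(130.0), np.float64(198.6), np.float64(130.2), np.float64(200.5)]
(array([537.63305751,  -7.95146243]), np.float64(71.24844042366854), np.float64(0.9001418682639297))
bay [[523.4, 34.3, 60.0], [574.5, 17.3, 60.0], [551.3, -51.4, 60.0], [500.6, -33.7, 60.0]] [np.float64(53.8), np.float64(72.5), np.float64(53.7), np.float64(71.7)]
(array([537.46071016,  -8.36856303]), np.float64(71.3093973234679), np.float64(0.6289599085580022))
lock [[558.1, 95.3, 70.0], [585.1, 82.6, 70.0], [572.6, 55.7, 70.0], [545.4, 67.9, 70.0]] [np.float64(29.9), np.float64(29.6), np.float64(29.8), np.float64(30.2)]
(array([565.32321062,  75.39713149]), np.float64(65.25454361185429), np.float64(0.24519577584106145))
tongue yaw 64.85986606386206
slot c [[564.4319791   77.26095941  70.        ]
 [558.10418771  59.38768172  70.        ]
 [565.09315902  75.49289735  70.        ]]
lock from bay [565.66098162  74.99056778]
```

Wrist view: unit at (537.5,-8.2) with yaw 71.3°, lock at (565.5,75.2) with slot yaw about 65° (q≈0.11). These agree with the given sizes. Now over the key.

Run:
```python
from h import *
plan([517,309,240],-68,9)
```

```text
t 2.3 pos [556.21  33.79 293.05] rot [-179.86    0.96  -20.69] F [ 0.1 -0.1 -0.2] T [ 0.02 -0.03  0.05] gap 85.2
toolshift [-133.02 -243.46   55.9 ] norm 283.0
rotvec [ 0.26  0.97 47.3 ]
off [[-14.9, -27.1, 5.9], [-17.3, -25.6, 5.9], [-19.6, -23.9, 5.9], [-21.7, -22.0, 5.9], [-23.6, -19.9, 5.9], [-25.3, -17.7, 5.9], [-26.8, -15.3, 5.9], [-28.1, -12.8, 5.9], [-29.2, -10.1, 5.9]] rz 5.26
```

Call:
jog_arm(offset=[[-15,-28,6],[-17.5,-27,6],[-20,-25,6],[-22,-23,6],[-24,-21,6],[-26,-18.5,6],[-27.5,-16,6],[-29,-13.5,6],[-30,-11,6],[0,0,0],[0,0,0]], delta_rot=[[0,0.5,5.3],[0,0,5.3],[0,0,5.3],[0,0,5.3],[0,0,5.3],[0,0,5.3],[0,0,5.3],[0,0,5.3],[0,0,5.3],[0,0,0],[0,0,0]], jaw=[100,100,100,100,100,100,100,100,60,60,60])

```text
time: 3.4
tool_pos: [527.6, 307.3, 234.2]
tcp_rot: [179.4, 0.0, -72.1]
ft_force: [-0.5, -0.8, 0.4]
finger_gap: 51.2
```

Run:
```python
from h import *
plan([499,302,100],-68,5)
shot("w_key")
```

```text
t 3.4 pos [527.58 307.3  234.2 ] rot [ 1.7939e+02  4.0000e-02 -7.2060e+01] F [-0.5 -0.8  0.4] T [ 0.04 -0.03  0.01] gap 51.2
toolshift [ -3.66  27.39 134.5 ] norm 137.3
rotvec [ 0.61  0.06 -4.06]
off [[-0.8, 5.8, 26.8], [-0.8, 5.8, 26.8], [-0.9, 5.7, 26.8], [-1.0, 5.7, 26.8], [-1.1, 5.7, 26.8]] rz -0.81
```

View pics/w_key.png

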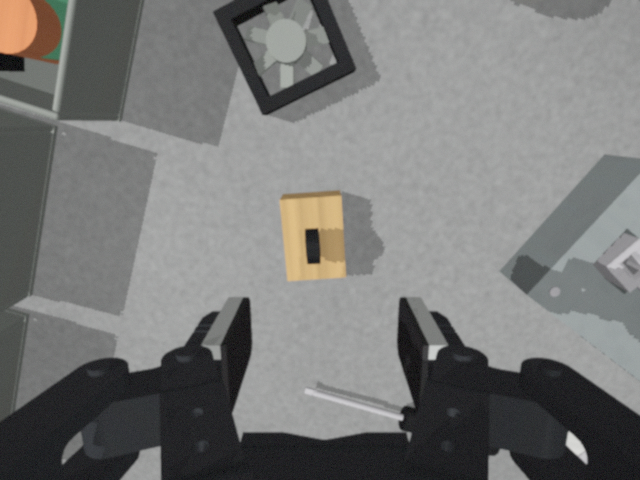

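The key bow is at (313,246) on the block at (281–346, 191–281).

Run:
```python
from h import *
p,d,m=load("w_key");crop(p,270,180,90,110,5,"pics/ck.png")
```

```text
(no output)
```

View pics/ck.png

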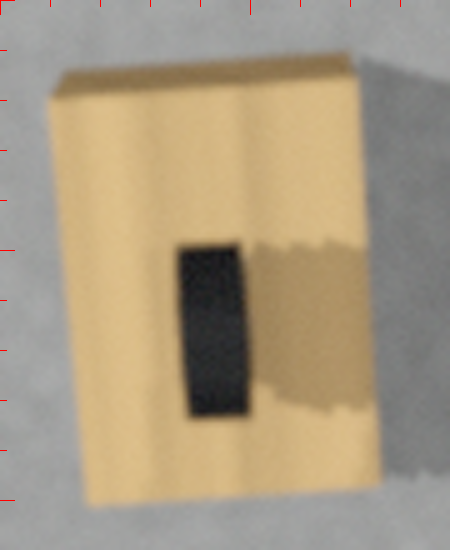

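Run:
```python
from h import *
p,d,m=load("w_key")
f=lambda c,z:np.array([onz("wrist",*q,z,m) for q in cpx(c,270,180,5)])
W=f([(50,98),(358,78),(382,486),(87,505)],30);L=[np.linalg.norm(W[i]-W[(i+1)%4]).round(1) for i in range(4)];print("block",W.round(1).tolist(),L)
print(fit([(35,25),(35,-25),(-35,-25),(-35,25)],W)[1:])
W=f([(178,247),(240,243),(250,416),(188,418)],50);print(W.round(1).tolist(),W.mean(0))
v=W[0]+W[1]-W[2]-W[3];print("key yaw",np.degrees(np.arctan2(v[1],v[0])),np.linalg.norm(v)/2)
plan([499,303,100],-68,5)
```

```text
block [[523.9, 342.4, 30.0], [542.3, 296.1, 30.0], [477.5, 270.0, 30.0], [458.7, 316.6, 30.0]] [np.float64(49.8), np.float64(69.9), np.float64(50.3), np.float64(70.1)]
(array([500.60390819, 306.26265037]), np.float64(21.812319303356087), np.float64(0.12021926636106173))
[[511.6, 316.0, 50.0], [515.2, 307.1, 50.0], [488.8, 296.9, 50.0], [485.4, 306.2, 50.0]] [500.24377897 306.55410435  50.        ]
key yaw 20.81500742945094 28.07400401999369
t 3.45 pos [527.52 307.11 234.13] rot [ 1.7938e+02  6.0000e-02 -7.2090e+01] F [-0.3 -0.1  0.3] T [ 0.01 -0.   -0.03] gap 51.2
toolshift [ -4.72  26.95 134.43] norm 137.2
rotvec [ 0.62  0.08 -4.09]
off [[-1.0, 5.7, 26.8], [-1.1, 5.7, 26.8], [-1.1, 5.7, 26.8], [-1.2, 5.6, 26.8], [-1.3, 5.6, 26.8]] rz -0.82
```

Run:
```python
from h import *
plan([500.4,306.4,80],-68.5,6)
```

```text
t 3.45 pos [527.52 307.11 234.13] rot [ 1.7938e+02  6.0000e-02 -7.2090e+01] F [-0.3 -0.1  0.3] T [ 0.01 -0.   -0.03] gap 51.2
toolshift [ -7.5   24.35 154.41] norm 156.5
rotvec [ 0.62  0.08 -3.59]
off [[-1.3, 4.3, 25.7], [-1.3, 4.3, 25.7], [-1.4, 4.3, 25.7], [-1.4, 4.3, 25.7], [-1.5, 4.3, 25.7], [-1.5, 4.3, 25.7]] rz -0.6
```

Call:
jog_arm(offset=[[-1.5,4.5,25],[-1.5,4.5,26],[-1.5,4.5,26],[-1.5,4.5,26],[-1.5,4.5,26],[-1,3,26],[0,0,0],[0,0,0]], delta_rot=[[0.3,0,-0.6],[0.3,0,-0.6],[0,0,-0.6],[0,0,-0.6],[0,0,-0.6],[0,0,-0.6],[0,0,0],[0,0,0]], jaw=[40,40,40,40,40,40,40,40])

```text
time: 4.25
tool_pos: [506.9, 292.9, 79.5]
tcp_rot: [-179.6, -0.1, -68.9]
ft_force: [-0.3, -0.3, 0.4]
finger_gap: 33.7
```

Run:
```python
from h import *
plan([500.4,306.4,36],-68.5,4)
shot("w_key2")
```

```text
t 4.25 pos [506.88 292.86  79.48] rot [-1.7956e+02 -9.0000e-02 -6.8870e+01] F [-0.3 -0.3  0.4] T [ 0.03 -0.03 -0.02] gap 33.7
toolshift [-15.03   1.49  43.45] norm 46.0
rotvec [-0.44 -0.09 -0.37]
off [[-3.7, 0.3, 10.9], [-3.7, 0.3, 10.9], [-3.7, 0.3, 10.9], [-3.7, 0.3, 10.9]] rz -0.09
```

View pics/w_key2.png

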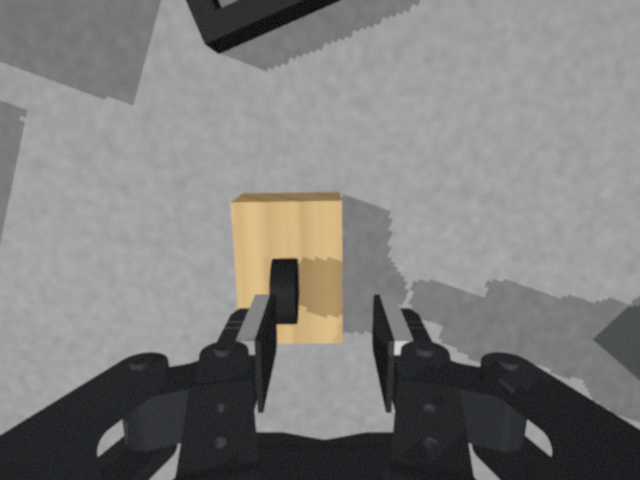

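The key is at (285,291), left of the jaw centre (325). That matches the computed −15 mm in tool x. Shift sideways first, then check.

Call:
jog_arm(offset=[[-8,0.5,0],[-7,1,3],[0,0,0],[0,0,0]], delta_rot=[[-0.4,0,-0.4],[0,0,0],[0,0,0],[0,0,0]], jaw=[40,40,40,40])

```text
time: 4.7
tool_pos: [503.1, 308.6, 81.9]
tcp_rot: [-179.5, -0.1, -68.5]
ft_force: [0.4, 0.0, -0.7]
finger_gap: 34.1
```

Run:
```python
from h import *
plan([500.4,306.4,37],-68.5,4)
```

```text
t 4.7 pos [503.12 308.56  81.88] rot [-1.7953e+02 -5.0000e-02 -6.8490e+01] F [ 0.4  0.  -0.7] T [-0.01  0.03 -0.02] gap 34.1
toolshift [ 0.97  3.69 44.85] norm 45.0
rotvec [-0.47 -0.05  0.01]
off [[0.3, 0.8, 11.2], [0.3, 0.8, 11.2], [0.3, 0.8, 11.2], [0.3, 0.8, 11.2]] rz 0.0
```

Call:
jog_arm(offset=[[0.3,1,10],[0.3,1,10],[0.2,0.8,8],[0,0.5,4],[0,0,0],[0,0,0]], delta_rot=[[-0.2,0,0],[-0.2,0,0],[0,0,0],[0,0,0],[0,0,0],[0,0,0]], jaw=[40,40,40,40,40,40])

```text
time: 5.3
tool_pos: [499.5, 306.2, 46.0]
tcp_rot: [179.9, -0.1, -68.5]
ft_force: [0.0, -0.7, 0.7]
finger_gap: 34.3
```

Run:
```python
from h import *
plan([500.4,306.4,37],-68.5,2)
shot("w_key3")
```

```text
t 5.3 pos [499.46 306.23  45.98] rot [ 1.7993e+02 -7.0000e-02 -6.8450e+01] F [ 0.  -0.7  0.7] T [-0.04  0.01  0.03] gap 34.3
toolshift [ 0.18 -0.94  8.98] norm 9.0
rotvec [ 0.07 -0.07  0.05]
off [[0.1, -0.5, 4.5], [0.1, -0.5, 4.5]] rz 0.02
```

View pics/w_key3.png

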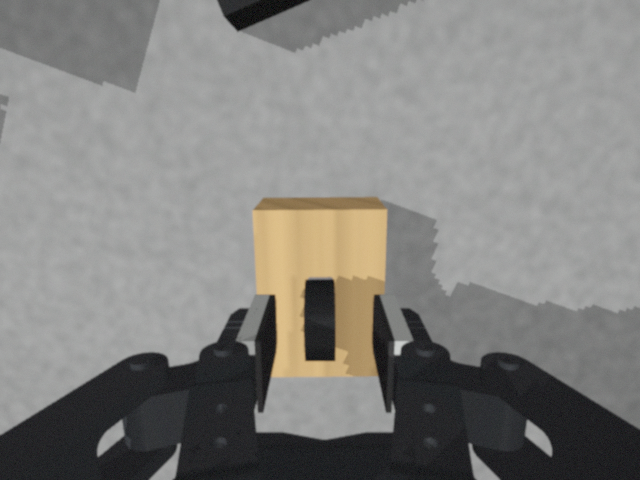

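The key is centred between the pads (u≈320 against 324). Descend and close.

Call:
jog_arm(offset=[[-0.7,-0.5,5],[0,-0.3,4],[0,0,0],[0,0,0],[0,0,0],[0,0,0],[0,0,0],[0,0,0]], delta_rot=[[0,0,0],[0,0,0],[0,0,0],[0,0,0],[0,0,0],[0,0,0],[0,0,0],[0,0,0]], jaw=[40,40,0,0,0,0,0,0], newtons=70)

```text
time: 6.15
tool_pos: [501.0, 307.7, 37.7]
tcp_rot: [-179.9, -0.1, -68.5]
ft_force: [-0.3, -0.6, -0.7]
finger_gap: 8.7
```

Run:
```python
from h import *
plan([500.4,306.4,37],-68.5,2)
```

```text
t 6.15 pos [501.01 307.7   37.69] rot [-1.7993e+02 -6.0000e-02 -6.8460e+01] F [-0.3 -0.6 -0.7] T [-0.04  0.03  0.03] gap 8.7
toolshift [0.99 1.05 0.69] norm 1.6
rotvec [-0.07 -0.06  0.04]
off [[0.5, 0.5, 0.3], [0.5, 0.5, 0.3]] rz 0.02
```

Call:
jog_arm(offset=[[0,0,-4],[0,0,-8],[0,0,-12],[0,0,-20],[0,0,-25],[0,0,-25],[0,0,0],[0,0,0]], delta_rot=[[0,0,0],[0,0,0],[0,0,0],[0,0,0],[0,0,0],[0,0,0],[0,0,0],[0,0,0]], jaw=[0,0,0,0,0,0,0,0])

```text
time: 6.95
tool_pos: [501.4, 308.0, 140.9]
tcp_rot: [-179.8, -0.0, -68.5]
ft_force: [0.0, -0.7, -0.1]
finger_gap: 9.1
```

Run:
```python
from h import *
# slot yaw 65.1 -> key x yaw 65.1 -> tool yaw -24.9
plan([565.5,75.2,140],-24.9,8)
shot("w_key4")
```

```text
t 6.95 pos [501.38 308.   140.9 ] rot [-1.7976e+02 -4.0000e-02 -6.8460e+01] F [ 0.  -0.7 -0.1] T [-0.04  0.01  0.03] gap 9.1
toolshift [240.08  25.86   0.98] norm 241.5
rotvec [ -0.21  -0.13 -43.56]
off [[30.0, 3.2, 0.1], [29.6, 6.1, 0.1], [28.9, 8.8, 0.1], [27.9, 11.5, 0.1], [26.7, 14.1, 0.1], [25.2, 16.6, 0.1], [23.5, 18.9, 0.1], [21.6, 21.1, 0.1]] rz -5.44
```

View pics/w_key4.png

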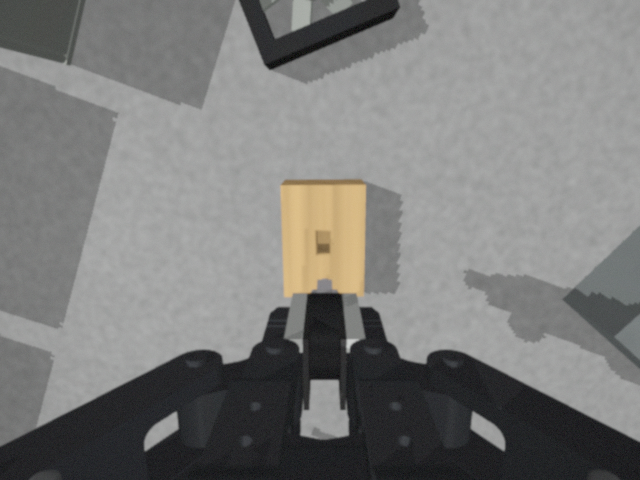

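The key is held between the pads, with the shoulder visible at (324,287), and the block slot is empty at (323,242). Moving to the lock.

Call:
jog_arm(offset=[[30,3,0],[29.5,6,0],[29,9,0],[28,11.5,0],[27,14,0],[25,16.5,0],[23.5,19,0],[15,15,0],[0,0,0],[0,0,0],[0,0,0]], delta_rot=[[0,0,-5.4],[0,0,-5.4],[0,0,-5.4],[0,0,-5.4],[0,0,-5.4],[0,0,-5.4],[0,0,-5.4],[0,0,-4],[0,0,0],[0,0,0],[0,0,0]], jaw=[0,0,0,0,0,0,0,0,0,0,0])

```text
time: 8.1
tool_pos: [560.1, 76.2, 129.4]
tcp_rot: [179.7, 0.6, -24.9]
ft_force: [-0.4, -0.2, -0.5]
finger_gap: 8.9
```

Run:
```python
from h import *
plan([565.9,76.1,125],-24.9,2)
shot("w_l1")
```

```text
t 8.1 pos [560.1   76.16 129.39] rot [179.66   0.63 -24.94] F [-0.4 -0.2 -0.5] T [ 0.08  0.02 -0.01] gap 8.9
toolshift [ 5.33 -2.42  4.32] norm 7.3
rotvec [ 0.33  0.63 -0.04]
off [[2.6, -1.2, 2.2], [2.6, -1.2, 2.2]] rz -0.02
```

View pics/w_l1.png

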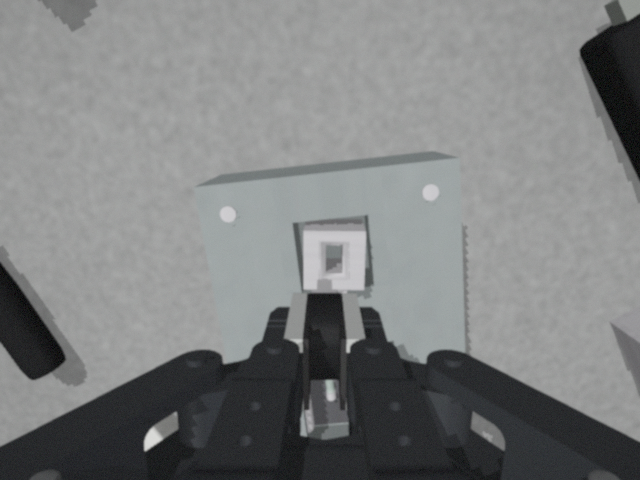

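The lock top is upright in the image, so the yaw matches. The slot is at about (334,259). Measuring again from a crop.

Run:
```python
from h import *
p,d,m=load("w_l1");crop(p,280,200,110,110,6,"pics/cl1.png")
```

View pics/cl1.png

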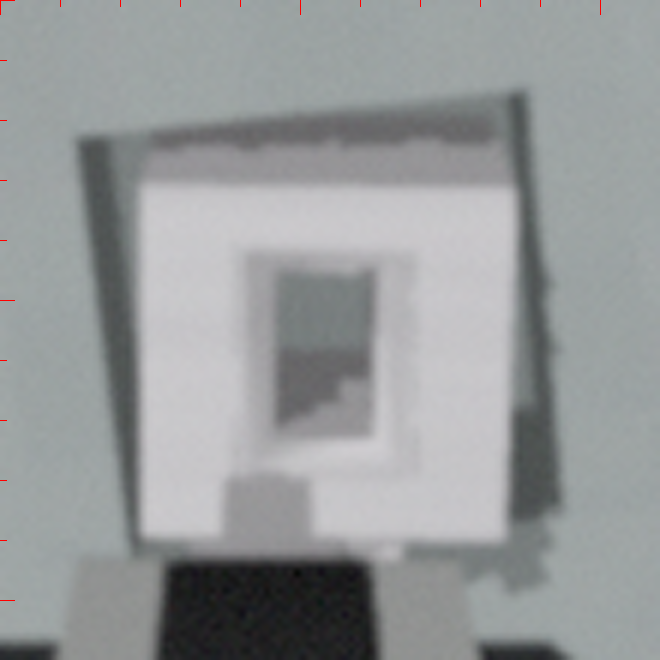

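Run:
```python
from h import *
from scipy.spatial.transform import Rotation as Ro
p,d,m=load("w_l1")
W=np.array([onz("wrist",*q,70,m) for q in cpx([(140,185),(517,187),(505,541),(140,541)],280,200,6)])
print(W.round(1).tolist(),[np.linalg.norm(W[i]-W[(i+1)%4]).round(1) for i in range(4)],fit([(15,15),(15,-15),(-15,-15),(-15,15)],W)[1:])
q=cpx([(331,361)],280,200,6)[0];print("slot",onz("wrist",*q,70,m))
R=Ro.from_euler("xyz",[179.66,.63,-24.94],degrees=True)
for t in ([0,-5,29.7],[0,-5,25],[3,-5,27],[-3,-5,27],[0,-8,6],[9*0+5,-8,6]): 
    u=proj("wrist",np.array([560.1,76.16,129.39])+R.apply(t),m);print(t,((u-[280,200])*6).round(0))
```

```text
[[558.1, 95.5, 70.0], [585.4, 82.7, 70.0], [572.5, 55.4, 70.0], [545.0, 68.0, 70.0]] [np.float64(30.1), np.float64(30.2), np.float64(30.3), np.float64(30.4)] (array([565.26008883,  75.41344706]), np.float64(64.88701008460265), np.float64(0.31530709628066234))
slot [565.89002679  75.67865293  70.        ]
[0, -5, 29.7] [252. 448.]
[0, -5, 25] [251. 471.]
[3, -5, 27] [295. 461.]
[-3, -5, 27] [208. 461.]
[0, -8, 6] [250. 530.]
[5, -8, 6] [332. 530.]
```

Run:
```python
from h import *
plan([564.9,76.9,112],-24.9,2)
```

```text
t 8.15 pos [559.96  76.41 129.34] rot [179.66   0.65 -24.91] F [-0.5  0.5 -0.1] T [ 0.   -0.04  0.02] gap 8.9
toolshift [ 4.47 -2.62 17.28] norm 18.0
rotvec [ 0.34  0.65 -0.01]
off [[2.1, -1.3, 8.7], [2.1, -1.3, 8.7]] rz -0.01
```

Call:
jog_arm(offset=[[2.2,-1.3,8],[2.2,-1.3,8],[0,0,0],[0,0,0],[0,0,0]], delta_rot=[[0.3,0.6,0],[0,0,0],[0,0,0],[0,0,0],[0,0,0]], jaw=[0,0,0,0,0])

```text
time: 8.65
tool_pos: [564.2, 79.9, 110.9]
tcp_rot: [180.0, 0.1, -24.8]
ft_force: [0.0, 0.5, -0.1]
finger_gap: 8.6
```

Run:
```python
from h import *
plan([564.9,76.9,104],-24.9,2)
shot("w_l2")
p,d,m=load("w_l2");crop(p,270,210,120,110,6,"pics/cl2.png")
```

```text
t 8.65 pos [564.23  79.89 110.9 ] rot [ 1.7998e+02  8.0000e-02 -2.4770e+01] F [ 0.   0.5 -0.1] T [ 0.01 -0.03  0.  ] gap 8.6
toolshift [1.87 2.43 6.9 ] norm 7.6
rotvec [0.02 0.08 0.13]
off [[0.9, 1.2, 3.5], [0.9, 1.2, 3.5]] rz 0.07
```

View pics/cl2.png

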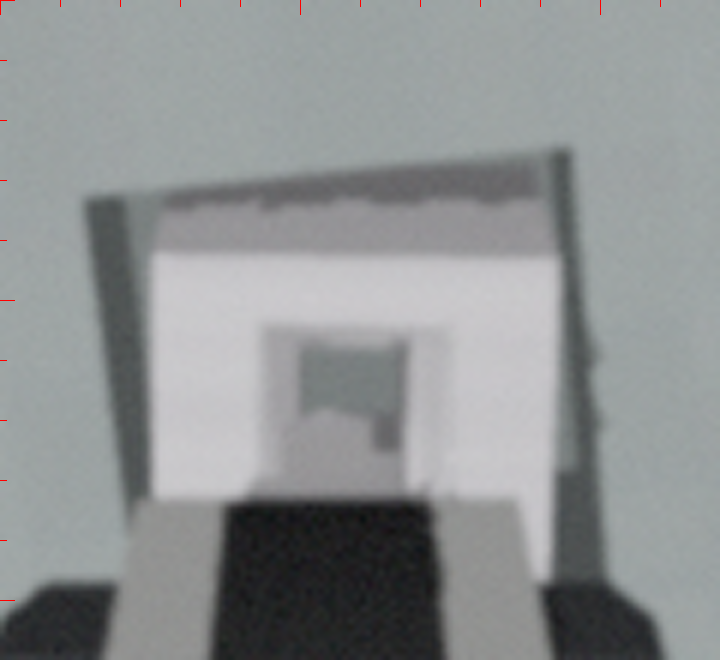

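The slot is centred at u≈355 and the key at u≈330 in the crop, i.e. about 1.7 mm off. That agrees with the computed +1.9. Correct, then descend.

Call:
jog_arm(offset=[[1.2,1.6,0],[0.6,0.8,0],[0,0,0],[0,0,0]], delta_rot=[[0,0,0],[0,0,0],[0,0,0],[0,0,0]], jaw=[0,0,0,0])

```text
time: 9.1
tool_pos: [565.6, 76.5, 112.0]
tcp_rot: [-180.0, -0.0, -24.8]
ft_force: [-0.7, -0.5, -0.8]
finger_gap: 8.4
```

Run:
```python
from h import *
plan([564.9,76.9,98],-24.9,3)
```

```text
t 9.1 pos [565.62  76.48 111.96] rot [-1.7998e+02 -1.0000e-02 -2.4790e+01] F [-0.7 -0.5 -0.8] T [ 0.07  0.02 -0.01] gap 8.4
toolshift [-0.83 -0.08 13.96] norm 14.0
rotvec [-0.02 -0.01  0.11]
off [[-0.3, -0.0, 4.7], [-0.3, -0.0, 4.7], [-0.3, -0.0, 4.7]] rz 0.04
```

Call:
jog_arm(offset=[[-0.4,0,4],[-0.2,0,4],[0,0,3],[0,0,3],[0,0,2],[0,0,0]], delta_rot=[[0,0,0],[0,0,0],[0,0,0],[0,0,0],[0,0,0],[0,0,0]], jaw=[0,0,0,0,0,0])

```text
time: 9.7
tool_pos: [564.7, 76.7, 94.0]
tcp_rot: [-180.0, 0.0, -24.8]
ft_force: [-0.5, 0.3, -0.6]
finger_gap: 8.7
```

Run:
```python
from h import *
plan([564.9,76.9,78],-24.9,4)
```

```text
t 9.7 pos [564.67  76.72  94.05] rot [-1.80e+02  3.00e-02 -2.48e+01] F [-0.5  0.3 -0.6] T [-0.02 -0.01 -0.05] gap 8.7
toolshift [ 0.15 -0.26 16.05] norm 16.1
rotvec [-0.    0.03  0.1 ]
off [[0.0, -0.1, 4.0], [0.0, -0.1, 4.0], [0.0, -0.1, 4.0], [0.0, -0.1, 4.0]] rz 0.03
```

The tip is about 6 mm inside the slot with no force. Continue.

Call:
jog_arm(offset=[[0,0,3],[0,0,3],[0,0,3],[0,0,2],[0,0,1],[0,0,0]], delta_rot=[[0,0,0],[0,0,0],[0,0,0],[0,0,0],[0,0,0],[0,0,0]], jaw=[0,0,0,0,0,0])

```text
time: 10.3
tool_pos: [564.7, 76.7, 81.0]
tcp_rot: [180.0, 0.0, -24.8]
ft_force: [-0.5, -0.3, -0.5]
finger_gap: 8.5
```

Run:
```python
from h import *
plan([564.9,76.9,77.7],-24.9,4)
```

```text
t 10.3 pos [564.7   76.73  80.98] rot [ 1.80e+02  3.00e-02 -2.48e+01] F [-0.5 -0.3 -0.5] T [-0.03 -0.02 -0.05] gap 8.5
toolshift [ 0.11 -0.23  3.28] norm 3.3
rotvec [0.   0.03 0.1 ]
off [[0.0, -0.1, 0.8], [0.0, -0.1, 0.8], [0.0, -0.1, 0.8], [0.0, -0.1, 0.8]] rz 0.03
```

Call:
jog_arm(offset=[[0,0,1.5],[0,0,1],[0,0,0.5],[0,0,0.5]], delta_rot=[[0,0,0],[0,0,0],[0,0,0],[0,0,0]], jaw=[0,0,0,0])

```text
time: 10.7
tool_pos: [565.0, 76.7, 77.6]
tcp_rot: [-180.0, -0.0, -24.8]
ft_force: [0.2, 0.9, -1.5]
finger_gap: 9.1
```

Call:
jog_arm(offset=[[0,0,0.5],[0,0,0.5]], delta_rot=[[0,0,0],[0,0,0]], jaw=[0,0])

```text
time: 10.9
tool_pos: [565.2, 76.8, 77.3]
tcp_rot: [-180.0, -0.0, -24.8]
ft_force: [-2.3, 0.2, 6.2]
finger_gap: 8.7
```

Contact force rises at z=77.3, which matches the predicted 77.7, so the shoulder is on the rim. Now turn clockwise.

Call:
jog_arm(offset=[[0,0,0.3],[0.1,0,0],[0.1,0,0],[0.1,0,0],[0.1,0,0],[0.1,0,0],[0,0,0]], delta_rot=[[0,0,0],[0,0,5],[0,0,5],[0,0,5],[0,0,5],[0,0,5],[0,0,0]], jaw=[0,0,0,0,0,0,0])

```text
time: 11.6
tool_pos: [565.5, 77.4, 77.3]
tcp_rot: [-179.9, 0.0, -50.7]
ft_force: [-1.7, -0.7, 2.2]
finger_gap: 8.8
```

Run:
```python
from h import *
plan([564.9,76.9,77.7],-102,4)
```

```text
t 11.6 pos [565.51  77.43  77.33] rot [-1.7991e+02  4.0000e-02 -5.0700e+01] F [-1.7 -0.7  2.2] T [-0.07  0.16  0.12] gap 8.8
toolshift [ 0.02  0.8  -0.37] norm 0.9
rotvec [-0.06  0.08 51.3 ]
off [[0.0, 0.2, -0.1], [0.0, 0.2, -0.1], [0.1, 0.2, -0.1], [0.1, 0.2, -0.1]] rz 12.82
```

Call:
jog_arm(offset=[[0.1,0.2,0.1],[0.1,0.2,0.1],[0.1,0.2,0.1],[0.1,0.1,0],[0.1,0.1,0],[0.1,0,0],[0.1,0,0],[0.1,0,0],[0,0,0]], delta_rot=[[0,0,5],[0,0,5],[0,0,5],[0,0,5],[0,0,5],[0,0,5],[0,0,5],[0,0,5],[0,0,0]], jaw=[0,0,0,0,0,0,0,0,0])

```text
time: 12.5
tool_pos: [565.8, 76.8, 77.4]
tcp_rot: [-179.9, 0.1, -90.8]
ft_force: [-0.8, 0.4, 1.3]
finger_gap: 8.8
```

Run:
```python
from h import *
plan([566,76,77.7],-102,4)
```

```text
t 12.5 pos [565.81  76.82  77.35] rot [-1.7986e+02  1.4000e-01 -9.0760e+01] F [-0.8  0.4  1.3] T [-0.01  0.23 -0.07] gap 8.8
toolshift [ 0.82 -0.21 -0.35] norm 0.9
rotvec [-0.13  0.15 11.24]
off [[0.2, -0.1, -0.1], [0.2, -0.1, -0.1], [0.2, -0.1, -0.1], [0.2, -0.1, -0.1]] rz 2.81
```

Call:
jog_arm(offset=[[0.1,0,0.1],[0.1,0,0.1],[0.1,0,0.1]], delta_rot=[[0,0,3],[0,0,3],[0,0,3]], jaw=[0,0,0])

```text
time: 12.8
tool_pos: [565.8, 76.7, 77.4]
tcp_rot: [-179.9, 0.2, -99.2]
ft_force: [-0.8, 0.4, 2.1]
finger_gap: 8.4
```

Run:
```python
from h import *
goto([566,76,77.7],-102)
```

```text
t 12.8 pos [565.82  76.7   77.37] rot [-1.7987e+02  1.7000e-01 -9.9170e+01] F [-0.8  0.4  2.1] T [-0.04  0.25  0.03] gap 8.4
toolshift [ 0.66 -0.29 -0.33] norm 0.8
rotvec [-0.12  0.17  2.83]
```

Call:
jog_arm(offset=[[0.1,0,0.1],[0.1,0,0.1]], delta_rot=[[0,0,3],[0,0,3]], jaw=[0,0])

```text
time: 13.0
tool_pos: [565.8, 76.6, 77.3]
tcp_rot: [-179.9, 0.2, -104.9]
ft_force: [-1.7, 0.2, 3.1]
finger_gap: 8.5
```

Run:
```python
from h import *
goto([566,76,77.7],-102)
```

```text
t 13.0 pos [565.8   76.6   77.34] rot [-179.89    0.19 -104.85] F [-1.7  0.2  3.1] T [-0.01  0.22  0.06] gap 8.5
toolshift [ 0.53 -0.35 -0.36] norm 0.7
rotvec [-0.11  0.19 -2.85]
```

Call:
jog_arm(offset=[[0.1,0,0.1],[0.1,0,0.1]], delta_rot=[[0,0,3],[0,0,3]], jaw=[0,0])

```text
time: 13.2
tool_pos: [565.9, 76.5, 77.3]
tcp_rot: [-179.9, 0.2, -110.5]
ft_force: [-0.2, 0.7, 1.1]
finger_gap: 8.8
```

Run:
```python
from h import *
goto([566,76,77.7],-102)
shot("w_t1")
```

```text
t 13.2 pos [565.87  76.51  77.32] rot [-179.89    0.21 -110.52] F [-0.2  0.7  1.1] T [0.04 0.01 0.19] gap 8.8
toolshift [ 0.43 -0.3  -0.38] norm 0.6
rotvec [-0.12  0.21 -8.52]
```

View pics/w_t1.png

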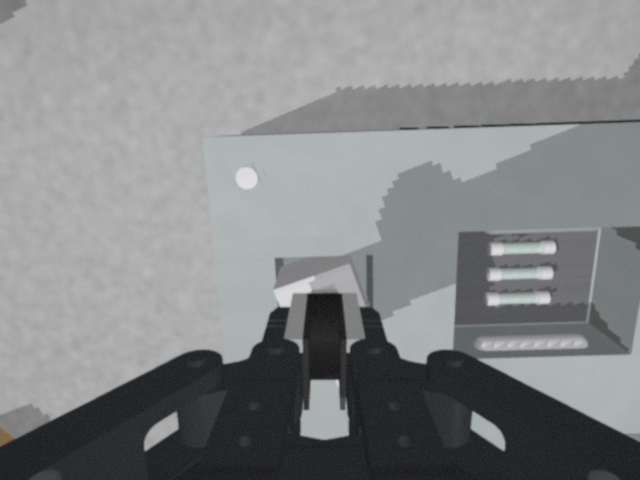

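The fuse bay is clear of the tongue in this view. The lock's top edge runs from (275,292) to (345,263). Crop to measure its angle.

Run:
```python
from h import *
p,d,m=load("w_t1");crop(p,260,235,120,80,6,"pics/ct1.png")
```

```text
(no output)
```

View pics/ct1.png

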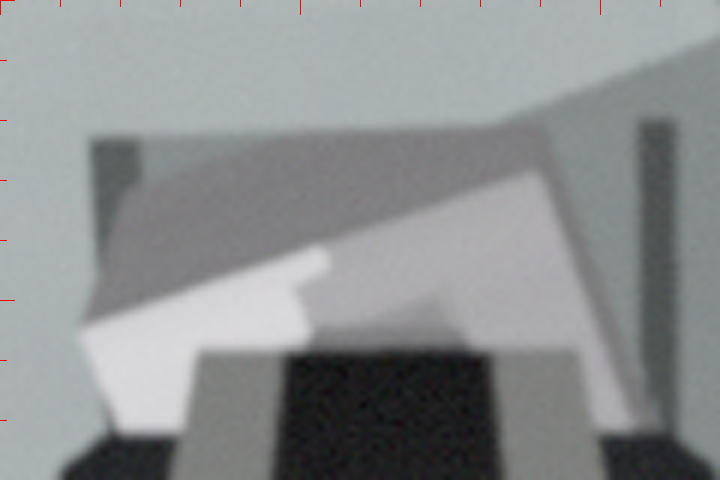

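Run:
```python
from h import *
p,d,m=load("w_t1")
W=np.array([onz("wrist",*q,70,m) for q in cpx([(82,328),(540,172),(640,430)],260,235,6)])
print(W.round(1))
for a,b in((0,1),(1,2)):
    v=W[b]-W[a];print(np.linalg.norm(v),np.degrees(np.arctan2(v[1],v[0])))
```

```text
[[580.3  90.1  70. ]
 [580.   60.3  70. ]
 [562.   60.1  70. ]]
29.769921318094692 -90.64711839000663
17.99680073940696 -179.35620441993706
```

Lock axis yaw is ≈ −0.3°, so q≈1.25 rad, which is at the stop, and torque is rising (0.19). One firm nudge, then relax the twist.

Call:
jog_arm(offset=[[0.1,0,0.1],[0,0,0]], delta_rot=[[0,0,3],[0,0,2]], jaw=[0,0])

```text
time: 13.45
tool_pos: [566.0, 76.5, 77.3]
tcp_rot: [-179.9, 0.2, -115.2]
ft_force: [-2.0, -0.4, 3.0]
finger_gap: 8.9
```

Run:
```python
from h import *
goto([566,76,77.7],-102)
shot("w_t2")
p,d,m=load("w_t2");crop(p,260,235,120,80,6,"pics/ct2.png")
```

```text
t 13.45 pos [566.02  76.52  77.34] rot [-179.89    0.23 -115.25] F [-2.  -0.4  3. ] T [-0.06  0.47  0.3 ] gap 8.9
toolshift [ 0.48 -0.21 -0.36] norm 0.6
rotvec [ -0.14   0.21 -13.25]
```

View pics/ct2.png

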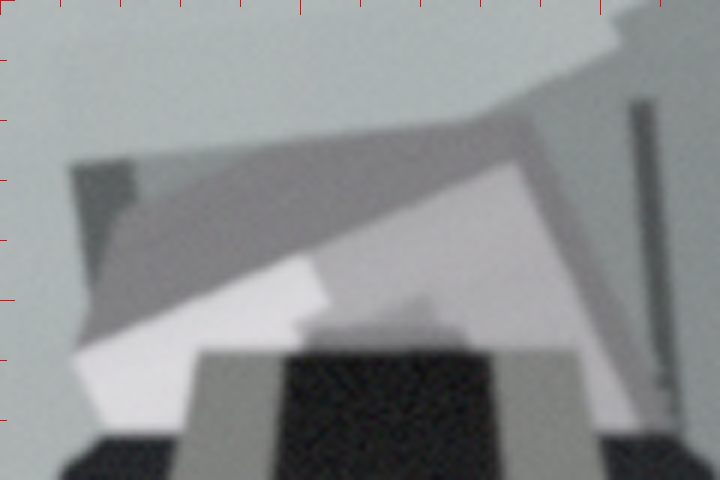

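The lock's angle did not follow the extra 4.7°, so it is at the stop. Untwist about 10°, which is within the key's play.

Call:
jog_arm(offset=[[0,0,0],[0,0,0],[0,0,0]], delta_rot=[[0,0,-5],[0,0,-4],[0,0,0]], jaw=[0,0,0])

```text
time: 13.8
tool_pos: [566.1, 76.6, 77.4]
tcp_rot: [-179.8, 0.2, -105.3]
ft_force: [-0.2, -1.2, 1.8]
finger_gap: 8.5
```

Run:
```python
from h import *
goto([566,76,77.7],-102)
```

```text
t 13.8 pos [566.05  76.56  77.37] rot [-179.85    0.22 -105.32] F [-0.2 -1.2  1.8] T [-0.02  0.18  0.  ] gap 8.5
toolshift [ 0.55 -0.1  -0.33] norm 0.7
rotvec [-0.16  0.21 -3.32]
```

Call:
jog_arm(offset=[[0,0,0],[0,0,0],[0,0,0],[0,0,0],[0,0,-5],[0,0,-10],[0,0,-20],[0,0,-25],[0,0,-30],[0,0,-30],[0,0,-10],[0,0,0]], delta_rot=[[0,0,0],[0,0,0],[0,0,0],[0,0,0],[0,0,0],[0,0,0],[0,0,0],[0,0,0],[0,0,0],[0,0,0],[0,0,0],[0,0,0]], jaw=[40,40,40,40,40,40,40,40,40,40,40,40])

```text
time: 15.0
tool_pos: [565.2, 76.1, 215.8]
tcp_rot: [-179.8, 0.2, -105.4]
ft_force: [-0.2, 0.7, -0.1]
finger_gap: 34.3
```

Run:
```python
from h import *
plan([560,20,260],-18,10)
shot("w_t3")
```

```text
t 15.0 pos [565.25  76.07 215.76] rot [-179.79    0.23 -105.36] F [-0.2  0.7 -0.1] T [-0.02 -0.01 -0.02] gap 34.3
toolshift [ 55.28  -9.95 -44.43] norm 71.6
rotvec [-3.400e-01  3.000e-02 -8.736e+01]
off [[5.5, -1.0, -4.4], [5.6, -0.1, -4.4], [5.6, 0.7, -4.4], [5.4, 1.6, -4.4], [5.1, 2.4, -4.4], [4.7, 3.1, -4.4], [4.2, 3.8, -4.4], [3.5, 4.4, -4.4], [2.8, 4.9, -4.4], [2.1, 5.2, -4.4]] rz -8.74
```

View pics/w_t3.png

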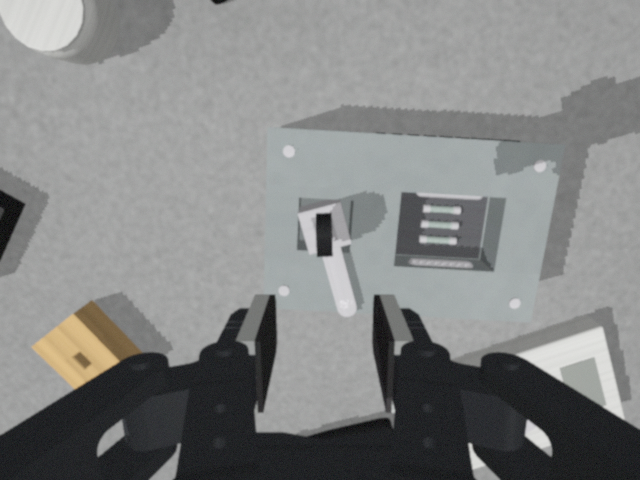

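The key stands in the lock at (325,235), the tongue points away to (347,310), and the bay is clear. Check the key height with depth and plan the trip to the cover.

Run:
```python
from h import *
p,d,m=load("w_t3")
for u,v in((324,216),(324,220),(324,224),(324,230),(350,270),(300,270),(310,212)):
    print(u,v,dep("wrist",u,v,d[v,u],m).round(1))
plan([433.1,-282,150],-2.2,13)
```

```text
324 216 [578.5  71.7  96. ]
324 220 [576.6  72.3  98.4]
324 224 [574.6  72.8 100.5]
324 230 [571.3  73.7 102. ]
350 270 [528.4  66.   60.2]
300 270 [537.7 101.   59.7]
310 212 [578.8  81.6  70.2]
t 15.05 pos [565.08  76.06 215.02] rot [-179.82    0.22 -105.36] F [ 0.1  0.6 -0.3] T [-0.03  0.01 -0.04] gap 34.1
toolshift [380.48  32.62  63.45] norm 387.1
rotvec [  -0.33    0.   -103.16]
off [[29.2, 2.5, 5.0], [28.6, 6.5, 5.0], [27.5, 10.4, 5.0], [25.8, 14.1, 5.0], [23.6, 17.5, 5.0], [20.9, 20.6, 5.0], [17.9, 23.3, 5.0], [14.5, 25.5, 5.0], [10.8, 27.3, 5.0], [7.0, 28.5, 5.0], [3.0, 29.2, 5.0], [-1.1, 29.3, 5.0], [-5.1, 28.9, 5.0]] rz -7.94
```

Call:
jog_arm(offset=[[29,2.5,2],[28.5,6.5,4],[27.5,10.5,5],[26,14,5],[23.5,17.5,5],[21,20.5,5],[18,23.5,5],[14.5,25.5,5],[11,27.5,5],[7,28.5,5],[3,29,5],[-1,29,5],[-5,25,3],[0,0,0],[0,0,0]], delta_rot=[[0,0,-8],[0,0,-8],[0,0,-8],[0,0,-8],[0,0,-8],[0,0,-8],[0,0,-8],[0,0,-8],[0,0,-8],[0,0,-8],[0,0,-8],[0,0,-8],[0,0,-7],[0,0,0],[0,0,0]], jaw=[50,50,50,50,50,50,50,50,50,50,50,50,50,50,50])

```text
time: 16.55
tool_pos: [427.0, -287.9, 121.7]
tcp_rot: [-178.7, 1.8, 1.9]
ft_force: [0.1, 0.3, -0.1]
finger_gap: 42.8
```

Run:
```python
from h import *
plan([433.1,-282,100],-2.2,5)
```

```text
t 16.55 pos [ 427.03 -287.86  121.74] rot [-178.74    1.8     1.95] F [ 0.1  0.3 -0.1] T [-0.05 -0.03  0.  ] gap 42.8
toolshift [ 6.95 -5.17 21.65] norm 23.3
rotvec [-1.19  1.84  4.12]
off [[1.3, -1.1, 4.3], [1.2, -1.1, 4.3], [1.2, -1.2, 4.3], [1.2, -1.2, 4.3], [1.2, -1.2, 4.3]] rz 0.83
```

Call:
jog_arm(offset=[[2.5,-2,5],[2.5,-2,5],[2,-1,5],[0,0,0],[0,0,0]], delta_rot=[[-0.6,0.9,2],[-0.6,0.9,2],[0,0,0],[0,0,0],[0,0,0]], jaw=[50,50,50,50,50])

```text
time: 17.05
tool_pos: [433.2, -277.7, 102.5]
tcp_rot: [-179.8, 0.3, -2.4]
ft_force: [-0.2, 0.3, 0.2]
finger_gap: 43.0
```

Run:
```python
from h import *
plan([433.1,-282,60],-2.2,4)
shot("w_c2")
```

```text
t 17.05 pos [ 433.24 -277.68  102.48] rot [-179.77    0.27   -2.39] F [-0.2  0.3  0.2] T [ 0.   -0.05 -0.02] gap 43.0
toolshift [ 0.25  4.5  42.46] norm 42.7
rotvec [-0.23  0.27 -0.19]
off [[0.0, 1.1, 10.6], [0.0, 1.1, 10.6], [0.0, 1.1, 10.6], [0.0, 1.1, 10.6]] rz -0.05
```

View pics/w_c2.png

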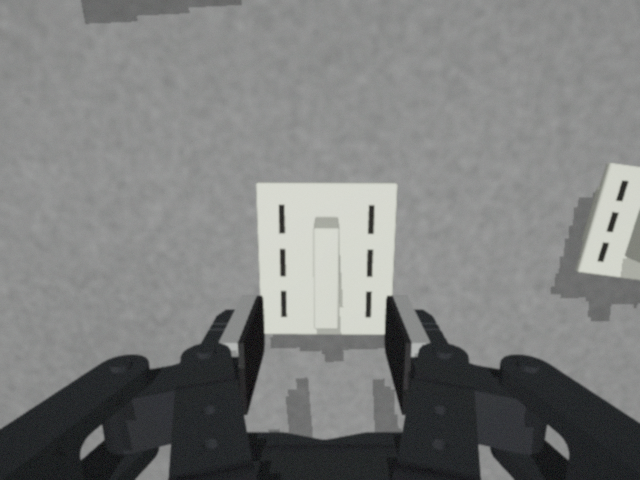

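The cover is square to the jaws, with the rib at u=326 between pads centred at 325. Descend.

Call:
jog_arm(offset=[[0,1.2,10],[0,1.2,12],[0,1.1,12],[0,1,10],[0,0,5],[0,0,0],[0,0,0]], delta_rot=[[-0.2,0.2,-0.2],[0,0,0],[0,0,0],[0,0,0],[0,0,0],[0,0,0],[0,0,0]], jaw=[50,50,50,50,50,50,50])

```text
time: 17.8
tool_pos: [432.3, -282.4, 48.1]
tcp_rot: [-179.9, 0.2, -2.2]
ft_force: [-0.2, -0.1, 1.0]
finger_gap: 42.6
```

Run:
```python
from h import *
plan([433.1,-282,30],-2.2,4)
```

```text
t 17.8 pos [ 432.32 -282.36   48.07] rot [-1.7991e+02  1.6000e-01 -2.1700e+00] F [-0.2 -0.1  1. ] T [-0.06  0.04  0.02] gap 42.6
toolshift [ 0.82 -0.36 18.07] norm 18.1
rotvec [-0.09  0.16  0.03]
off [[0.2, -0.1, 4.5], [0.2, -0.1, 4.5], [0.2, -0.1, 4.5], [0.2, -0.1, 4.5]] rz 0.01
```

Call:
jog_arm(offset=[[0.4,-0.2,6],[0.4,-0.2,6],[0,0,4],[0,0,2],[0,0,0],[0,0,0]], delta_rot=[[-0.1,0.1,0],[0,0,0],[0,0,0],[0,0,0],[0,0,0],[0,0,0]], jaw=[50,50,50,50,50,50])

```text
time: 18.4
tool_pos: [434.1, -282.5, 29.7]
tcp_rot: [179.9, -0.1, -2.2]
ft_force: [-0.4, 0.1, 0.5]
finger_gap: 42.8
```

Run:
```python
from h import *
plan([433.1,-282,30],-2.2,4)
```

```text
t 18.4 pos [ 434.07 -282.54   29.73] rot [ 1.799e+02 -6.000e-02 -2.170e+00] F [-0.4  0.1  0.5] T [ 0.04 -0.02  0.02] gap 42.8
toolshift [-0.99 -0.5  -0.28] norm 1.1
rotvec [ 0.1  -0.06  0.03]
off [[-0.2, -0.1, -0.1], [-0.2, -0.1, -0.1], [-0.2, -0.1, -0.1], [-0.2, -0.1, -0.1]] rz 0.01
```

Call:
jog_arm(offset=[[-0.6,0,0],[0,0,0],[0,0,0],[0,0,0],[0,0,0],[0,0,0],[0,0,0]], delta_rot=[[0,0,0],[0,0,0],[0,0,0],[0,0,0],[0,0,0],[0,0,0],[0,0,0]], jaw=[25,0,0,0,0,0,0], newtons=90)

```text
time: 19.1
tool_pos: [433.7, -282.8, 30.4]
tcp_rot: [179.9, -0.1, -2.2]
ft_force: [0.9, -0.9, 0.5]
finger_gap: 10.1
```

Run:
```python
from h import *
plan([433.1,-282,30],-2.2,4)
```

```text
t 19.1 pos [ 433.74 -282.8    30.37] rot [ 1.7987e+02 -1.1000e-01 -2.1700e+00] F [ 0.9 -0.9  0.5] T [-0.    0.04 -0.02] gap 10.1
toolshift [-0.67 -0.78  0.37] norm 1.1
rotvec [ 0.13 -0.11  0.03]
off [[-0.2, -0.2, 0.1], [-0.2, -0.2, 0.1], [-0.2, -0.2, 0.1], [-0.2, -0.2, 0.1]] rz 0.01
```

Call:
jog_arm(offset=[[0,0,-4],[0,0,-8],[0,0,-15],[0,0,-25],[0,0,-25],[0,0,-15],[0,0,0],[0,0,0]], delta_rot=[[0,0,0],[0,0,0],[0,0,0],[0,0,0],[0,0,0],[0,0,0],[0,0,0],[0,0,0]], jaw=[0,0,0,0,0,0,0,0])

```text
time: 19.9
tool_pos: [433.2, -282.2, 128.3]
tcp_rot: [179.9, -0.1, -2.2]
ft_force: [-0.0, 0.3, -0.6]
finger_gap: 10.4
```

Run:
```python
from h import *
plan([536.3,-8.5,135],-18.7,9)
shot("w_c3")
```

```text
t 19.9 pos [ 433.17 -282.24  128.31] rot [ 1.7987e+02 -1.0000e-01 -2.1700e+00] F [-0.   0.3 -0.6] T [-0.01 -0.04 -0.02] gap 10.4
toolshift [  92.71 -277.43   -7.15] norm 292.6
rotvec [ 0.11 -0.11 16.53]
off [[10.3, -30.8, -0.7], [9.3, -31.1, -0.7], [8.3, -31.4, -0.7], [7.3, -31.7, -0.7], [6.3, -31.9, -0.7], [5.2, -32.1, -0.7], [4.2, -32.2, -0.7], [3.2, -32.3, -0.7], [2.1, -32.4, -0.7]] rz 1.84
```

View pics/w_c3.png

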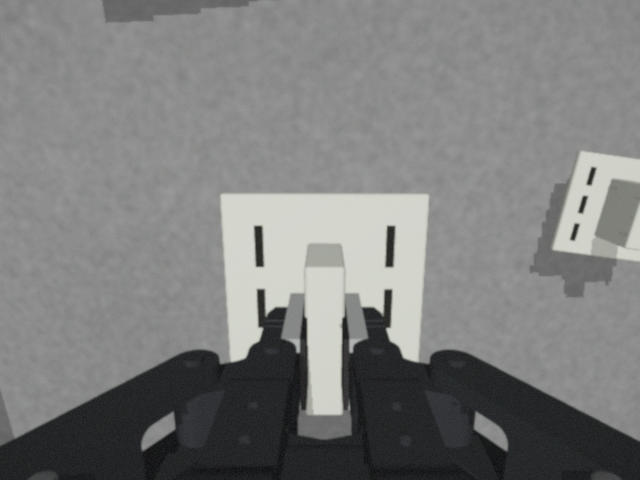

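The cover is held square: the plate edge is level at v=194, spanning u=221–428. Move to the bay.

Call:
jog_arm(offset=[[10,-30,-1],[9.5,-31,-1],[8.5,-31.5,-1],[7.5,-32,-1],[6.5,-32,-1],[5,-32,-1],[4,-32,-1],[3,-32,0],[2,-26,0],[0,0,0],[0,0,0]], delta_rot=[[0,0,1.8],[0,0,1.8],[0,0,1.8],[0,0,1.8],[0,0,1.8],[0,0,1.8],[0,0,1.8],[0,0,1.8],[0,0,1.8],[0,0,0],[0,0,0]], jaw=[0,0,0,0,0,0,0,0,0,0,0])

```text
time: 21.05
tool_pos: [530.0, -4.1, 120.3]
tcp_rot: [179.8, 1.1, -19.2]
ft_force: [0.3, -0.4, -0.7]
finger_gap: 10.8
```

Run:
```python
from h import *
plan([536.3,-8.5,115],-18.7,3)
```

```text
t 21.05 pos [529.99  -4.08 120.28] rot [179.82   1.05 -19.18] F [ 0.3 -0.4 -0.7] T [-0.01  0.03 -0.03] gap 10.8
toolshift [7.51 2.09 5.15] norm 9.3
rotvec [ 0.18  1.05 -0.47]
off [[2.5, 0.7, 1.8], [2.5, 0.7, 1.8], [2.5, 0.7, 1.8]] rz -0.16
```

Call:
jog_arm(offset=[[3.5,1,0],[2.5,0.8,0],[1,0.3,0],[0,0,0],[0,0,0]], delta_rot=[[0.1,0.6,-0.3],[0.1,0.4,-0.2],[0,0,0],[0,0,0],[0,0,0]], jaw=[0,0,0,0,0])

```text
time: 21.55
tool_pos: [534.7, -12.1, 118.6]
tcp_rot: [180.0, 0.1, -18.8]
ft_force: [0.0, -0.3, -1.6]
finger_gap: 10.3
```

Run:
```python
from h import *
plan([536.3,-8.5,105],-18.7,3)
shot("w_b1")
p,_=cams.snapshot("top");cv2.imwrite("pics/top1.png",p[:,:,::-1]);crop(p,250,180,150,120,5,"pics/top1c.png")
```

```text
t 21.55 pos [534.71 -12.13 118.58] rot [ 1.7996e+02  1.0000e-01 -1.8800e+01] F [ 0.  -0.3 -1.6] T [0.01 0.   0.01] gap 10.3
toolshift [ 0.36 -3.95 13.57] norm 14.1
rotvec [ 0.04  0.1  -0.1 ]
off [[0.1, -1.3, 4.5], [0.1, -1.3, 4.5], [0.1, -1.3, 4.5]] rz -0.03
```

View pics/w_b1.png

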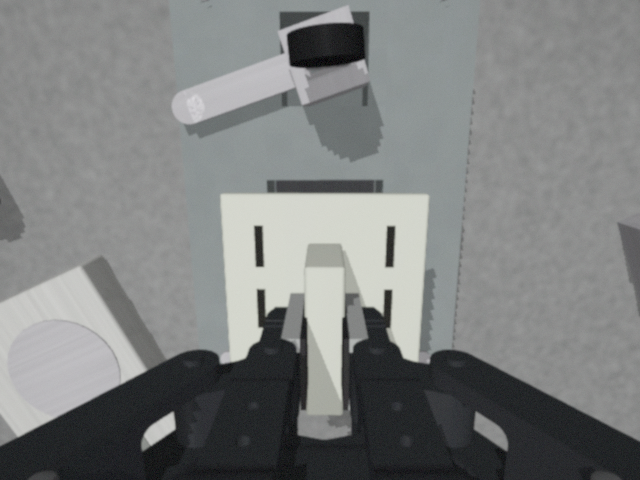

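View pics/top1c.png

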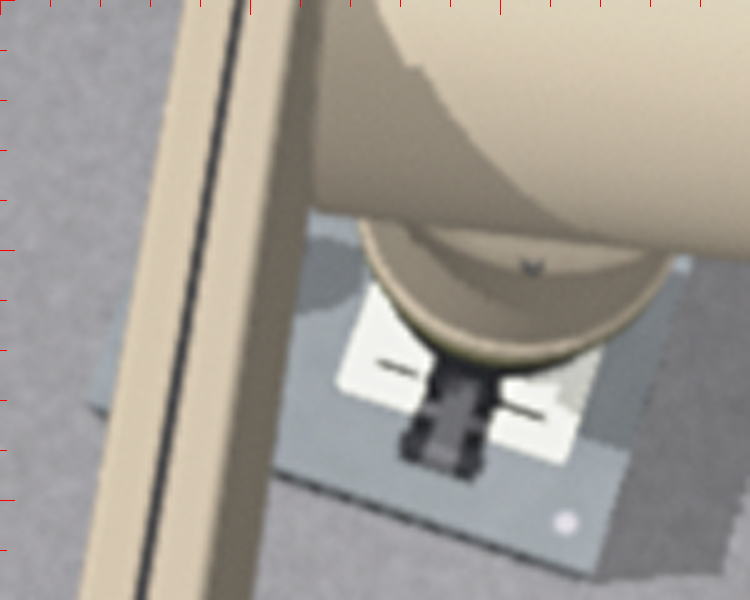

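The bay's +x edge is visible at v≈181 (u 268–382), and the plate's front edge at v=194 (u 221–428). Cross-check the relative position.

Run:
```python
from h import *
p,d,m=load("w_b1");crop(p,210,165,240,50,3,"pics/cb1.png")
```

```text
(no output)
```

View pics/cb1.png

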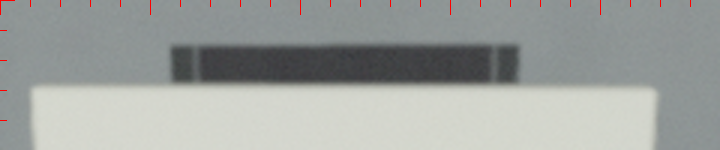

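Run:
```python
from h import *
from scipy.spatial.transform import Rotation as Ro
p,d,m=load("w_b1")
R=Ro.from_euler("xyz",[179.96,.1,-18.8],degrees=True);T=np.array([534.71,-12.13,118.58])
B=np.array([onz("wrist",*q,60,m) for q in cpx([(171,45),(519,45)],210,165,3)])
P=np.array([onz("wrist",*q,114.2,m) for q in cpx([(32,87),(657,87)],210,165,3)])
for n,W in(("bay",B),("plate",P)):
    L=R.inv().apply(W-T);print(n,L.round(2).tolist(),"mid",L.mean(0).round(2),np.linalg.norm(W[0]-W[1]).round(1))
# centre: tool y of bay centre = mid y +36.5 ; plate centre= mid y+42
```

```text
bay [[-25.85, -41.22, 58.6], [27.8, -41.33, 58.5]] mid [  0.97 -41.28  58.55] 53.7
plate [[-34.65, -42.86, 4.41], [36.33, -43.01, 4.29]] mid [  0.84 -42.94   4.35] 71.0
```

Needed shift is (0.1, −3.8), which agrees with the model's (0.4, −4.0). Align, then descend.

Call:
jog_arm(offset=[[0.1,-2,3],[0.1,-1.3,3],[0,-0.6,3],[0,0,0],[0,0,0]], delta_rot=[[0,0.1,-0.1],[0,0,0],[0,0,0],[0,0,0],[0,0,0]], jaw=[0,0,0,0,0])

```text
time: 22.15
tool_pos: [536.2, -7.7, 108.6]
tcp_rot: [180.0, 0.0, -18.6]
ft_force: [0.5, -0.5, -1.2]
finger_gap: 10.5
```

Run:
```python
from h import *
plan([536.2,-8.5,92],-18.7,3)
```

```text
t 22.15 pos [536.23  -7.69 108.65] rot [179.96   0.   -18.65] F [ 0.5 -0.5 -1.2] T [-0.02  0.04  0.05] gap 10.5
toolshift [ 0.23  0.77 16.65] norm 16.7
rotvec [0.04 0.   0.05]
off [[0.1, 0.3, 5.5], [0.1, 0.3, 5.5], [0.1, 0.3, 5.5]] rz 0.02
```

Call:
jog_arm(offset=[[0.1,0.4,5],[0.1,0.3,5],[0,0,4],[0,0,2],[0,0,0]], delta_rot=[[0,0,0],[0,0,0],[0,0,0],[0,0,0],[0,0,0]], jaw=[0,0,0,0,0])

```text
time: 22.65
tool_pos: [535.9, -8.5, 90.9]
tcp_rot: [180.0, 0.0, -18.6]
ft_force: [-0.2, -1.0, -0.7]
finger_gap: 10.4
```

Run:
```python
from h import *
plan([536.2,-8.5,82],-18.7,3)
```

```text
t 22.65 pos [535.95  -8.48  90.89] rot [ 1.7995e+02  3.0000e-02 -1.8640e+01] F [-0.2 -1.  -0.7] T [-0.05  0.    0.02] gap 10.4
toolshift [ 0.25 -0.07  8.89] norm 8.9
rotvec [0.05 0.03 0.06]
off [[0.1, -0.0, 3.0], [0.1, -0.0, 3.0], [0.1, -0.0, 3.0]] rz 0.02
```

Now enter the bay slowly.

Call:
jog_arm(offset=[[0.1,0,2],[0.1,0,2],[0,0,2],[0,0,1],[0,0,0]], delta_rot=[[0,0,0],[0,0,0],[0,0,0],[0,0,0],[0,0,0]], jaw=[0,0,0,0,0])

```text
time: 23.15
tool_pos: [536.4, -8.6, 83.5]
tcp_rot: [180.0, 0.0, -18.6]
ft_force: [-0.3, 0.2, -0.7]
finger_gap: 10.4
```

Run:
```python
from h import *
plan([536.2,-8.5,82],-18.7,3)
```

```text
t 23.15 pos [536.36  -8.6   83.52] rot [ 1.7996e+02  1.0000e-02 -1.8650e+01] F [-0.3  0.2 -0.7] T [-0.07  0.05 -0.  ] gap 10.4
toolshift [-0.18 -0.04  1.52] norm 1.5
rotvec [0.04 0.01 0.05]
off [[-0.1, -0.0, 0.5], [-0.1, -0.0, 0.5], [-0.1, -0.0, 0.5]] rz 0.02
```

Call:
jog_arm(offset=[[0,0,1],[0,0,1],[0,0,1],[0,0,1]], delta_rot=[[0,0,0],[0,0,0],[0,0,0],[0,0,0]], jaw=[0,0,0,0])

```text
time: 23.55
tool_pos: [536.6, -8.6, 79.8]
tcp_rot: [180.0, -0.0, -18.6]
ft_force: [-2.3, 0.9, 4.7]
finger_gap: 10.4
```

Call:
jog_arm(offset=[[0,0,1],[0,0,1],[0,0,1]], delta_rot=[[0,0,0],[0,0,0],[0,0,0]], jaw=[0,0,0])

```text
time: 23.85
tool_pos: [536.9, -8.5, 78.8]
tcp_rot: [180.0, -0.0, -18.6]
ft_force: [-5.1, 0.7, 8.5]
finger_gap: 10.5
```

Catches are met at z≈80, as predicted. There is a slight side load (−5 N in x), so ease that way while pressing.

Call:
jog_arm(offset=[[-0.6,0,1.2],[-0.3,0,1.2]], delta_rot=[[0,0,0],[0,0,0]], jaw=[0,0])

```text
time: 24.05
tool_pos: [536.8, -8.4, 78.5]
tcp_rot: [180.0, -0.1, -18.6]
ft_force: [-5.9, 0.1, 9.4]
finger_gap: 9.9
```

Call:
jog_arm(offset=[[-0.8,0,2],[-0.5,0,2]], delta_rot=[[0,0,0],[0,0,0]], jaw=[0,0])

```text
time: 24.25
tool_pos: [536.8, -8.2, 77.1]
tcp_rot: [180.0, -0.3, -18.6]
ft_force: [-5.5, 0.7, 9.3]
finger_gap: 10.4
```

Run:
```python
from h import *
plan([536.2,-8.5,68.4],-18.7,3)
```

```text
t 24.25 pos [536.8   -8.23  77.15] rot [179.99  -0.28 -18.61] F [-5.5  0.7  9.3] T [0.06 0.82 0.03] gap 10.4
toolshift [-0.53  0.45  8.74] norm 8.8
rotvec [ 0.01 -0.28  0.09]
off [[-0.2, 0.1, 2.9], [-0.2, 0.2, 2.9], [-0.2, 0.2, 2.9]] rz 0.03
```

Call:
jog_arm(offset=[[-0.7,0,2],[-0.6,0,2]], delta_rot=[[0,-0.3,0],[0,-0.2,0]], jaw=[0,0])

```text
time: 24.45
tool_pos: [536.7, -8.0, 75.5]
tcp_rot: [-180.0, 0.1, -18.6]
ft_force: [-2.8, 0.5, 6.2]
finger_gap: 10.2
```

Run:
```python
from h import *
plan([536.2,-8.5,68.4],-18.7,3)
```

```text
t 24.45 pos [536.73  -8.04  75.49] rot [-1.80e+02  7.00e-02 -1.86e+01] F [-2.8  0.5  6.2] T [-0.03  0.53 -0.02] gap 10.2
toolshift [-0.34  0.6   7.09] norm 7.1
rotvec [-0.    0.07  0.1 ]
off [[-0.1, 0.2, 2.4], [-0.1, 0.2, 2.4], [-0.1, 0.2, 2.4]] rz 0.03
```

Call:
jog_arm(offset=[[-0.3,0.2,2],[-0.2,0.1,1.5]], delta_rot=[[0,0,0],[0,0,0]], jaw=[0,0])

```text
time: 24.65
tool_pos: [536.6, -8.0, 73.0]
tcp_rot: [-180.0, 0.0, -18.6]
ft_force: [-1.6, 0.4, 0.2]
finger_gap: 10.1
```

Call:
jog_arm(offset=[[0,0,1.5],[0,0,1.5]], delta_rot=[[0,0,0],[0,0,0]], jaw=[0,0])

```text
time: 24.85
tool_pos: [536.2, -8.0, 69.0]
tcp_rot: [-180.0, 0.1, -18.6]
ft_force: [1.1, 0.5, -1.4]
finger_gap: 10.5
```

Run:
```python
from h import *
plan([536.2,-8.5,68.4],-18.7,3)
```

```text
t 24.85 pos [536.19  -8.    68.97] rot [-1.7998e+02  6.0000e-02 -1.8600e+01] F [ 1.1  0.5 -1.4] T [-0.08 -0.18  0.01] gap 10.5
toolshift [0.17 0.47 0.57] norm 0.8
rotvec [-0.02  0.06  0.1 ]
off [[0.1, 0.2, 0.2], [0.1, 0.2, 0.2], [0.1, 0.2, 0.2]] rz 0.03
```

Past the catches: the force dropped and z=69, with home expected at about 68.4. Build up the press in small steps.

Call:
jog_arm(offset=[[0,0,0.8],[0,0,0.8],[0,0,0.8]], delta_rot=[[0,0,0],[0,0,0],[0,0,0]], jaw=[0,0,0])

```text
time: 25.15
tool_pos: [536.8, -8.1, 68.3]
tcp_rot: [-180.0, 0.0, -18.6]
ft_force: [-4.2, 1.0, 7.1]
finger_gap: 10.2
```

Call:
jog_arm(offset=[[0,0,1],[0,0,1]], delta_rot=[[0,0,0],[0,0,0]], jaw=[0,0])

```text
time: 25.35
tool_pos: [537.1, -8.2, 68.3]
tcp_rot: [-180.0, 0.0, -18.6]
ft_force: [-8.0, 2.4, 12.0]
finger_gap: 10.2
```

Run:
```python
from h import *
plan([536.2,-8.5,68.4],-18.7,3)
```

```text
t 25.35 pos [537.06  -8.16  68.32] rot [-180.      0.    -18.58] F [-8.   2.4 12. ] T [ 0.07  1.18 -0.04] gap 10.2
toolshift [-0.71  0.6  -0.08] norm 0.9
rotvec [-0.    0.    0.12]
off [[-0.2, 0.2, -0.0], [-0.2, 0.2, -0.0], [-0.2, 0.2, -0.0]] rz 0.04
```

Call:
jog_arm(offset=[[-0.6,0.1,0.9],[-0.6,0.1,0.9]], delta_rot=[[0,0,0],[0,0,0]], jaw=[0,0])

```text
time: 25.55
tool_pos: [537.0, -8.1, 68.3]
tcp_rot: [-180.0, -0.1, -18.6]
ft_force: [-2.1, 0.1, 5.3]
finger_gap: 10.3
```

Run:
```python
from h import *
plan([536.2,-8.5,68.4],-18.7,3)
```

```text
t 25.55 pos [537.04  -8.14  68.32] rot [-1.7998e+02 -1.4000e-01 -1.8570e+01] F [-2.1  0.1  5.3] T [-0.01  0.55 -0.07] gap 10.3
toolshift [-0.69  0.61 -0.08] norm 0.9
rotvec [-0.02 -0.14  0.13]
off [[-0.2, 0.2, -0.0], [-0.2, 0.2, -0.0], [-0.2, 0.2, -0.0]] rz 0.04
```

Call:
jog_arm(offset=[[-0.6,0.1,1.4],[-0.6,0.1,1.5],[-0.6,0.1,1.5]], delta_rot=[[0,0,0],[0,0,0],[0,0,0]], jaw=[0,0,0])

```text
time: 25.85
tool_pos: [537.1, -8.2, 68.3]
tcp_rot: [-180.0, -0.3, -18.6]
ft_force: [-4.8, 0.1, 12.8]
finger_gap: 10.2
```

Run:
```python
from h import *
plan([536.2,-8.5,68.4],-18.7,3)
```

```text
t 25.85 pos [537.13  -8.16  68.33] rot [-179.96   -0.34  -18.56] F [-4.8  0.1 12.8] T [0.08 1.21 0.05] gap 10.2
toolshift [-0.78  0.62 -0.08] norm 1.0
rotvec [-0.04 -0.34  0.14]
off [[-0.3, 0.2, -0.0], [-0.3, 0.2, -0.0], [-0.3, 0.2, -0.0]] rz 0.05
```

Call:
jog_arm(offset=[[-0.6,0,1.1],[-0.6,0,1.1]], delta_rot=[[0,-0.2,0],[0,-0.1,0]], jaw=[0,0])

```text
time: 26.05
tool_pos: [537.1, -8.1, 68.4]
tcp_rot: [-180.0, -0.2, -18.6]
ft_force: [-3.5, -0.0, 9.2]
finger_gap: 10.2
```

Run:
```python
from h import *
plan([536.2,-8.5,68.4],-18.7,3)
for n in("wrist","scene"):
    p,d=cams.snapshot(n);cv2.imwrite(f"pics/fin_{n}.png",p[:,:,::-1])
    if n=="scene": crop(p,240,180,160,120,5,"pics/fin_sc.png")
goto([536.2,-8.5,68.4])
```

```text
t 26.05 pos [537.09  -8.14  68.35] rot [-1.7997e+02 -1.7000e-01 -1.8550e+01] F [-3.5 -0.   9.2] T [-0.15  0.67  0.01] gap 10.2
toolshift [-0.73  0.62 -0.05] norm 1.0
rotvec [-0.03 -0.17  0.15]
off [[-0.2, 0.2, -0.0], [-0.2, 0.2, -0.0], [-0.2, 0.2, -0.0]] rz 0.05
t 26.15 pos [537.08  -8.15  68.34] rot [-1.7997e+02 -1.7000e-01 -1.8550e+01] F [-4.2 -0.3  7.2] T [-0.12  0.7  -0.03] gap 10.5
toolshift [-0.73  0.62 -0.06] norm 1.0
```

View pics/fin_wrist.png

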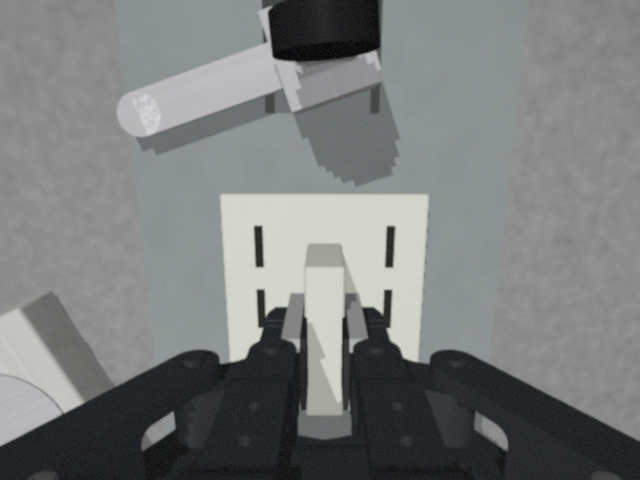

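View pics/fin_sc.png

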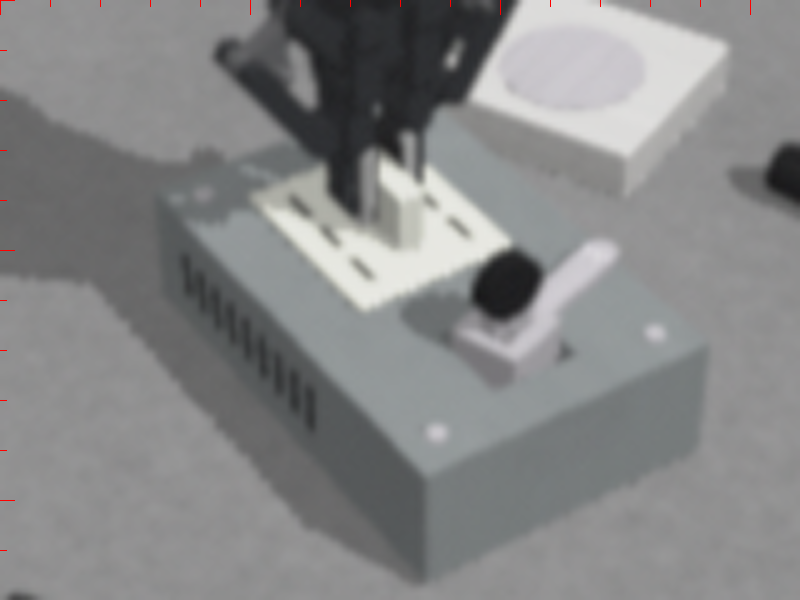

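The cover lies flush on the deck, the key is seated in the lock at crop (508,283), and the tongue points clear. Trim the press to about 10 N and watch whether it holds.

Call:
jog_arm(offset=[[-0.6,0,1.2],[-0.6,0,1.3]], delta_rot=[[0,-0.1,0],[0,-0.1,0]], jaw=[0,0])

```text
time: 26.35
tool_pos: [537.1, -8.1, 68.3]
tcp_rot: [-180.0, -0.1, -18.6]
ft_force: [-4.8, 1.0, 11.0]
finger_gap: 10.3
```

Run:
```python
from h import *
for i in range(16):
    s=monitor.sense();print(round(s["time"],2),s["ft_force"].round(1),s["tool_pos"].round(2));cams.snapshot("scene")
```

```text
26.35 [-4.8  1.  11. ] [537.07  -8.14  68.32]
26.4 [-5.   0.  10.7] [537.05  -8.16  68.32]
26.45 [-4.8 -0.4 10.3] [537.06  -8.12  68.3 ]
26.5 [-4.6  0.3 10.7] [537.06  -8.15  68.32]
26.55 [-5.1 -0.  10.4] [537.06  -8.1   68.31]
26.6 [-4.5  0.2 10.9] [537.04  -8.13  68.3 ]
26.65 [-4.6  1.  10.6] [537.03  -8.11  68.29]
26.7 [-4.8 -0.   9.5] [537.06  -8.14  68.33]
26.75 [-4.8  0.1 10.1] [537.06  -8.16  68.31]
26.8 [-4.6 -0.7 10.7] [537.07  -8.17  68.32]
26.85 [-4.9  0.5 10.8] [537.09  -8.14  68.34]
26.9 [-4.5  0.2 10.2] [537.08  -8.13  68.34]
26.95 [-5.6 -0.3 11. ] [537.1   -8.17  68.35]
27.0 [-4.7  0.5 11. ] [537.05  -8.14  68.3 ]
27.05 [-4.8  0.5 10.7] [537.05  -8.13  68.31]
27.1 [-4.4  1.1 10.2] [537.07  -8.17  68.33]
```

The press is steady at about 10.5 N. Quick check that the bystanders haven't moved, then hand in.

Run:
```python
from h import *
a=np.load("pics/scene0.npz")["p"];b=cv2.imread("pics/fin_scene.png")[:,:,::-1]
for n,(x,y,w,h) in dict(spare=(188,190,38,32),tray=(138,242,100,72),tin=(320,338,45,50),fan=(430,342,70,58),driver=(390,205,92,48),brick=(225,300,75,50),block=(450,278,33,44)).items():
    d=cv2.absdiff(a[y:y+h,x:x+w],np.ascontiguousarray(b[y:y+h,x:x+w])).max(2);print(n,(d>40).mean().round(3))
print(r.hand_in())
```

```text
spare 0.064
tray 0.0
tin 0.0
fan 0.0
driver 0.0
brick 0.0
block 0.17
the job is handed in; nothing more can be done
None
```

Run:
```python
import cv2,numpy as np
a=cv2.imread("pics/scene0.png")[175:235,175:290];b=cv2.imread("pics/fin_scene.png")[175:235,175:290]
cv2.imwrite("pics/sp.png",cv2.resize(np.vstack([a,b]),None,fx=5,fy=5))
```

```text
(no output)
```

View pics/sp.png

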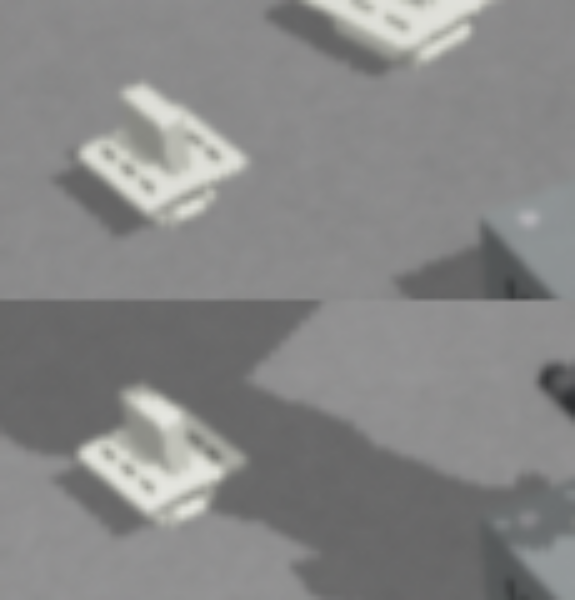

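The job is done and handed in at about 27 s, with the arm still pressing the larger cover down in the bay.

- **Key and lock:** I took the key out of its block, pushed it into the lock until the shoulder met the rim (contact at the predicted height), and turned it clockwise to the stop. At the stop the lock measured about 1.25 rad and did not move when turned further. I then eased the twist off within the key's play and left the key in. The tongue is clear of the bay.
- **Cover:** The catches met it at the expected height, the force dropped as they passed, and the plate came to rest on the deck at TCP z = 68.3 (68.4 predicted). The final picture shows it flush.
- **Last force check:** The downward push held between 9.5 and 11 N for 0.75 s. A side load of about 5 N remained.
- **Bystanders:** The screw tray, tin, fan, screwdriver and power brick showed no change in the pictures. The spare cover's patch differed only because the arm's shadow now falls across it. The key block's patch differed because the key is gone. I did not compare the hard drive separately.
- **Disagreement:** The top camera read about 2 to 3 mm lower in x than the wrist camera, so I used the wrist camera. The wrist camera itself had a sideways bias of about 1 mm, which I corrected for.

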